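# Pack the tester tins and lock the slatted cover on the carrier

## Robot

A 7-joint arm with a two-finger parallel gripper is mounted at the origin on the work surface. World frame = base frame: x ahead of the robot, y to its left, z up, the work surface at z = 0. Lengths are in m, angles in rad, forces in N, time in s.
With the tool pointing down it reaches from about 0.4 to 0.875 m from the base axis. Payload 19.3 kg.
Tool frame: the origin (TCP) lies between the finger pads; the fingertips stand 17 mm ahead of it and the grasp point (between the pads) lies 2 mm behind it (bot.finger_overhang is the distance from the TCP to the fingertips, in m); z points along the fingers, y is the line along which they close (so a half turn about z gives the same grasp; the last joint's range is limited). The gripper opens to 85 mm and grips with 20 to 120 N. Pads are 22 mm wide; open, the fingers measure 114 mm over their backs; the gripper's body (76 mm by 85 mm) begins 54 mm behind the grasp point. The pads swing forward as they close: fully open they stand 13 mm farther back than shut.
Start: joints at [1.107, 0.521, -0.036, 1.599, 0.021, 1.021, -0.113], TCP at [0.24, -0.577, 0.248] pointing down, gripper open.
Joint ranges: [-2.91, 2.91], [-0.3, 2.13], [-1.5, 1.42], [0.17, 2.43], [-1.26, 4.41], [0.16, 1.93], [-2.52, 2.52]. Speed limits (rad/s): [1.89, 1.89, 2.39, 2.39, 3.01, 3.01, 3.01].

## Interface

Orientations are given as [roll, pitch, yaw] about the fixed x, y, z axes, in that order (R = Rz(yaw) Ry(pitch) Rx(roll)).
In Python, from workcell import observe, grab_frame, bot gives the robot as it stands.
- The arm moves only by the shell command python3 -m crank 'ROWS' [FORCE]. ROWS is a JSON object of lists of equal length, an entry for each row: "linear": the shift along the world's x, y, z each as a share of 0.25 m, from -1 to 1, a list of three; "delta_rot": the turn, a rotation vector about the world's x, y, z each as a share of 30 degrees, from -1 to 1, a list of three; "fingers": the opening, from -1 (shut) to 1 (fully open). In form: {"linear": [[dx, dy, dz], ...], "delta_rot": [[rx, ry, rz], ...], "fingers": [fingers, ...]}. A call has 1 to 5 rows; each row is the pose to reach, as a shift and turn from the pose commanded when the call began; what a row does not reach only later rows make up. A row lasts 1/10 s, in which the tool goes at most 50 mm and 8.59 degrees, less where a joint would pass 70% of its speed; a pose out of reach is approached as far as the arm can. A call with a number of a shift or a turn outside -1 to 1 is refused whole. A call with a gripper value outside its range is refused whole. The fingers move at their own pace and stop on an object; FORCE is the grip in N (left out, the last holds). Time passes only in rows, so rows that repeat a pose let the fingers close. It gives the time, the measured TCP pose, the force, the opening and the grip force at its end, in the units of the state.
- observe(): the state, without advancing time (a new reading comes with each control period).
- grab_frame(name): name is "scene" or "top"; returns a dict with "image" (420x560x3 uint8, red, green, blue), "mtx" (3x3 intrinsics, pixels), "k1" (the pictures are not rectified: a ray, as slopes to the right and down, at radius r is drawn at 1 + k1 r^2 times it, then the intrinsics apply), "xyz" and "orientation" of the camera in the world. Camera axes: x right, y down, z forward; pixel columns grow to the right and rows downward; lengths in m; the calibration is good to about 2 mm. A picture is of the moment at which its call begins. There is no depth.
- bot.job_done(): hands the job in; it is judged then, once.
The state is a dict: "clock": time; "qpos": joint angles; "qd": joint speeds; "joint_efforts": joint torques, N m; "position": TCP position; "tool_rot": TCP orientation; "force": force on the tool from outside, world axes, zero at the start; "moment": the same for the moment, N m; "grip_width": finger opening in m; "finger_force": force on a finger pad.
Only numpy, scipy, OpenCV 4.12 (cv2) and the standard library are available. Lean on these libraries where they do the work, as an engineer would, in place of code of your own. Each camera call takes 0.05 s, during which the arm holds its last target. There are 200 camera calls.

## Task

Take the roll of tape off the carrier and stand it on the bench, clear of the carrier; pack every loose tester tin into the carrier, each standing lid up in a pocket of its own. Then fit the slatted cover: hook its tongue under the carrier's lip with the far edge raised, swing it down until it lies flat on both ledges, and let go of it. Knock both sprung pins of the cover fully down with the mallet (never with the gripper itself), stand the mallet back on its rubber mat on its face as it stood, and leave everything else where it is.

Things in the scene. Friction and masses are not known exactly. Their poses are not given: they have to be found in the camera images.
- tin0_c (a point): tester tin: plain steel cylinder 50 mm in diameter, 45 mm tall, with a paper band and a rimmed press-in lid on top, about 0.1 kg. This point is its centre, 22.5 mm above its bottom; z points to the lid. Two to four tins are present (None = absent); all start standing lid up on the bench among other small things
- tin1_c (a point): tester tin: plain steel cylinder 50 mm in diameter, 45 mm tall, with a paper band and a rimmed press-in lid on top, about 0.1 kg. This point is its centre, 22.5 mm above its bottom; z points to the lid. Two to four tins are present (None = absent); all start standing lid up on the bench among other small things
- tin2_c (a point): tester tin: plain steel cylinder 50 mm in diameter, 45 mm tall, with a paper band and a rimmed press-in lid on top, about 0.1 kg. This point is its centre, 22.5 mm above its bottom; z points to the lid. Two to four tins are present (None = absent); all start standing lid up on the bench among other small things
- tin3_c (a point): tester tin: plain steel cylinder 50 mm in diameter, 45 mm tall, with a paper band and a rimmed press-in lid on top, about 0.1 kg. This point is its centre, 22.5 mm above its bottom; z points to the lid. Two to four tins are present (None = absent); all start standing lid up on the bench among other small things
- case: carrier fixed on the bench, 214 x 180 mm; origin at the centre of its underside, z up, x from the lip side (nearer the robot) to the stop side. Wooden base 20 mm high with four square pockets 58 mm wide, floors at z = 6 mm; above 20 mm its +y and -y sides are open. Dark steel walls at both x ends carry the cover. The 196 mm cover goes in only tilted, 10 to 18 degrees
- slot (a point): lip side of the carrier: middle of the inner edge of its slot's floor, at x = -100, y = 0, z = 58 mm of the carrier; axes as the carrier. The floor is a flat ledge, x = -100 to -82; behind it a back wall (inner face x = -100); over it a lip bar, x = -100 to -86, underside z = 70, top z = 76: a slot 12 mm high, 14 mm deep, closed at its ends by cheeks at y = -80 and +80 mm
- stop (a point): stop side of the carrier: x = 100, y = 0, z = 58 mm of the carrier, axes as the carrier. A flat ledge at z = 58 mm, x = 82 to 100, with an upright stop (inner face at x = 100, top at z = 66 mm) and corner cheeks of that height at y = -85 and +85 mm; two dark spots on the ledge mark where the pins go
- pocket0 (a point): centre of the floor of a pocket of the carrier, at x = -37, y = -45, z = 6 mm in the carrier's frame; axes as the carrier
- pocket1 (a point): centre of the floor of a pocket of the carrier, at x = -37, y = 45, z = 6 mm in the carrier's frame; axes as the carrier
- pocket2 (a point): centre of the floor of a pocket of the carrier, at x = 37, y = -45, z = 6 mm in the carrier's frame; axes as the carrier
- pocket3 (a point): centre of the floor of a pocket of the carrier, at x = 37, y = 45, z = 6 mm in the carrier's frame; axes as the carrier
- cover_grip (a point): slatted steel cover, 196 x 160 mm, 5 mm thick, about 0.4 kg, lying flat on the bench. This point is the centre of the upright black grip bar in the middle of its top, 31 mm above the cover's underside: bar 12 mm thick in x, 68 mm long in y, from 20 to 42 mm above the underside. x points from the tongue edge to the pin edge, z out of the top
- cover_tongue (a point): mid-point of the lower tongue edge of the cover, 98 mm to -x of its centre, at the level of its underside. The tongue is 4 mm thick, 150 mm wide in y and 18 mm long in x; axes as the cover
- cover_far (a point): mid-point of the lower far edge of the cover (the edge with the pins), 98 mm to +x of its centre, at the level of its underside; axes as the cover
- pin_left (a joint): how far the cover's left (+y) pin is driven, m: about 0 to 0.002 up, 0.012 fully down. Driving it takes about 6 N; it then stays down by friction. Pin: round head 18 mm across, 6 mm thick, at x = 83, y = +60 mm of the cover's centre; its top is 28 mm above the cover's underside when up, 16 mm when down
- pin_right (a joint): how far the cover's right (-y) pin is driven, m: about 0 to 0.002 up, 0.012 fully down. Driving it takes about 6 N; it then stays down by friction. Pin: round head 18 mm across, 6 mm thick, at x = 83, y = -60 mm of the cover's centre; its top is 28 mm above the cover's underside when up, 16 mm when down
- mallet_grip (a point): mallet, 0.25 kg: black rubber cylinder head, 44 mm across, 50 mm high, standing on its round face on the mat, and a level wooden handle, 16 mm wide, 18 mm high, reaching to 130 mm from the head's axis. This point is on the handle's centre line, 50 mm from the head's axis, 25 mm above the lower face; x points along the handle to the head, z up
- mallet_head (a point): centre of the mallet's head, 25 mm above its lower striking face; axes as mallet_grip
- mat_c (a point): centre of the top of the mallet's black rubber mat, 100 x 190 mm, 4 mm thick, fixed on the bench; long side along its y
- tape_c (a point): roll of tape: plain cardboard ring 50 mm in outer diameter, 45 mm tall, 0.1 kg; this point is its centre, 22.5 mm above its bottom. It starts standing upright on the carrier's middle rib between the pockets (rib top 20 mm above the bench), where it is in the cover's way
- jar: bystander: small jar with a white cap, 48 mm across, 58 mm high, origin at its underside
- paintcan: bystander: paint can 86 mm across, 85 mm high, origin at its underside
- mixcup: bystander: grey open cup 84 mm across, 80 mm high, origin at its underside

How it is judged:
On the way, in this order (a step that is already met when the one before it is completed fails the run):
1. the tape stands on the bench clear of the carrier and every tin present stands lid up in a pocket ((distance between tin0_c and pocket0 below 0.029 m or distance between tin0_c and pocket1 below 0.029 m or distance between tin0_c and pocket2 below 0.029 m or distance between tin0_c and pocket3 below 0.029 m) and angle between each of tin0_c, tin1_c, tin2_c, tin3_c, tape_c's own z axis and vertical below 0.15 rad and z of each of tin0_c, tin1_c, tin2_c, tin3_c in the frame of case below 0.033 m and (distance between tin1_c and pocket0 below 0.029 m or distance between tin1_c and pocket1 below 0.029 m or distance between tin1_c and pocket2 below 0.029 m or distance between tin1_c and pocket3 below 0.029 m) and (distance between tin2_c and pocket0 below 0.029 m or distance between tin2_c and pocket1 below 0.029 m or distance between tin2_c and pocket2 below 0.029 m or distance between tin2_c and pocket3 below 0.029 m) and (distance between tin3_c and pocket0 below 0.029 m or distance between tin3_c and pocket1 below 0.029 m or distance between tin3_c and pocket2 below 0.029 m or distance between tin3_c and pocket3 below 0.029 m) and (x of tape_c in the frame of case above 0.13 m or x of tape_c in the frame of case below -0.13 m or y of tape_c in the frame of case above 0.112 m or y of tape_c in the frame of case below -0.112 m) and height (world z) of tape_c below 0.032 m and contact force between the fingers and tape below 0.5 N), for 0.2 s.
2. the cover is hooked in and lies flat on both ledges, let go, its pins still up (x of cover_grip in the frame of case between -0.006 and 0.006 m and y of cover_grip in the frame of case between -0.009 and 0.009 m and z of cover_tongue in the frame of case between 0.0545 and 0.0615 m and z of cover_far in the frame of case between 0.0545 and 0.0615 m and y of cover_far in the frame of case between -0.011 and 0.011 m and y of cover_tongue in the frame of case between -0.011 and 0.011 m and angle between cover_grip's own z axis and vertical below 0.04 rad and value of joint each of pin_left, pin_right below 0.006 m and contact force between the fingers and cover below 0.5 N), for 0.2 s.
3. a pin is struck with the mallet (contact force between any of pin_left, pin_right and mallet above 1.5 N).
4. both pins are fully down (value of joint each of pin_left, pin_right above 0.0095 m), for 0.2 s.
At the end, for the whole second after the job is handed in: The tape stands on the bench clear of the carrier; tins stand lid up (0.15 rad) on pocket floors; cover home: edges within 3.5 mm of ledge height, 6 mm lengthways, 9 mm sideways; pins driven 9.5 mm or more; the mallet stands on its face with its head over the mat; all released and at rest (all of step 1 and all of step 4 and x of cover_grip in the frame of case between -0.006 and 0.006 m and y of cover_grip in the frame of case between -0.009 and 0.009 m and z of cover_tongue in the frame of case between 0.0545 and 0.0615 m and z of cover_far in the frame of case between 0.0545 and 0.0615 m and y of cover_far in the frame of case between -0.011 and 0.011 m and y of cover_tongue in the frame of case between -0.011 and 0.011 m and angle between cover_grip's own z axis and vertical below 0.04 rad and x of mallet_head in the frame of mat_c between -0.05 and 0.05 m and y of mallet_head in the frame of mat_c between -0.095 and 0.095 m and z of mallet_head in the frame of mat_c between 0.02 and 0.03 m and angle between mallet_head's own z axis and vertical below 0.12 rad and linear speed of each of mallet, cover below 0.03 m/s and contact force between the fingers and cover below 0.5 N and contact force between the fingers and mallet below 0.5 N); the robot touches nothing.
It fails at once if a pin is pressed by the gripper or arm (contact force between any of pin_left, pin_right and the fingers above 2 N or contact force between any of pin_left, pin_right and the arm above 2 N).
It fails at once if a bystander is shifted more than 7 cm (distance of any of jar, paintcan, mixcup from where it was at the start of the episode above 0.07 m).
Of tin0, tin1, tin2, tin3 only 2 to 4 are there at a start; the rules pass over those that are not, and their reading is None.
At some moment in a run one of tin0, tin1, tin2, tin3, cover may be knocked a few centimetres aside while the robot is not near it.
It also fails if it takes over 210 s, if anything falls off the work surface, if the arm or the gripper's body presses on something with over 40 N, if the wrist force passes 120 N, or if a joint passes its speed limit or range.

## Working session

There is one attempt and no reset: what is moved stays moved. The work goes in short steps, Python scripts to look and compute and a shell command to move; the robot and the scene stay as the last step left them, time stands still between calls to the robot, and variables do not carry over. Pictures are saved under pics/ and viewed, at most 14 in all, crops included, and the job is handed in when it is done.

```bash
ls; mkdir -p pics; cat > h.py <<'E'
import numpy as np, cv2
from scipy.spatial.transform import Rotation as R
from workcell import observe, grab_frame, bot
def shot(name, fn=None):
    f=grab_frame(name)
    if fn: cv2.imwrite('pics/'+fn, cv2.cvtColor(f['image'],cv2.COLOR_RGB2BGR))
    np.savez(f'last_{name}.npz',**{k:np.array(v) for k,v in f.items()})
    return f
def camR(f):
    o=np.array(f['orientation'],float)
    return o if o.shape==(3,3) else R.from_euler('xyz',o).as_matrix()
def ray(f,u,v):
    K=np.array(f['mtx'],float); k=float(f['k1'])
    d=np.array([(u-K[0,2])/K[0,0],(v-K[1,2])/K[1,1]]); s=d.copy()
    for _ in range(20): s=d/(1+k*(s@s))
    w=camR(f)@np.array([s[0],s[1],1.]); return np.array(f['xyz'],float),w
def onz(f,u,v,z):
    c,w=ray(f,u,v); return c+w*(z-c[2])/w[2]
def proj(f,p):
    q=camR(f).T@(np.array(p)-np.array(f['xyz'],float)); s=q[:2]/q[2]; s=s*(1+float(f['k1'])*(s@s))
    K=np.array(f['mtx'],float); return np.array([K[0,0]*s[0]+K[0,2],K[1,1]*s[1]+K[1,2]])
E
python3 - <<'E'
from h import *
for n in('scene','top'):
    f=shot(n,f'{n}0.png'); print(n,f['mtx'],f['k1'],f['xyz'],f['orientation'])
print(observe())
E
```

```text
pics
scene [[525.63573769   0.         275.94149581]
 [  0.         525.63573769 211.73384821]
 [  0.           0.           1.        ]] -0.09624607322709815 [1.53912291 0.29009122 0.78238665] [-2.20485565 -0.02033572  1.87371148]
top [[400.67096156   0.         280.06770787]
 [  0.         400.67096156 215.69190215]
 [  0.           0.           1.        ]] 0.02466446297144932 [0.5216538  0.01081243 1.07389827] [-3.10886801 -0.03301156 -1.57787785]
{'clock': 0.1, 'qpos': array([ 1.1068339 ,  0.52195676, -0.03632094,  1.59992219,  0.02119903,
        1.02110152, -0.11283258]), 'qd': array([ 9.28328671e-04, -2.52484719e-03,  7.27074331e-04, -1.01026476e-04,
       -4.25594036e-05,  3.04302428e-03,  1.37550079e-03]), 'joint_efforts': array([ 6.74402516e-03, -9.28482127e+01,  1.98629647e+00, -3.70536339e+01,
        1.84331217e-02,  5.31952071e-03,  3.42236319e-05]), 'position': array([ 0.23965413, -0.57693216,  0.2477922 ]), 'tool_rot': array([-3.14059233e+00,  7.18758624e-05,  3.93712237e-01]), 'force': array([ 0.42757245, -0.4021595 , -0.17349014]), 'moment': array([-0.037317  , -0.02649796, -0.08517749]), 'finger_force': 0.0, 'grip_width': 0.08513415668454931}
```

View pics/top0.png

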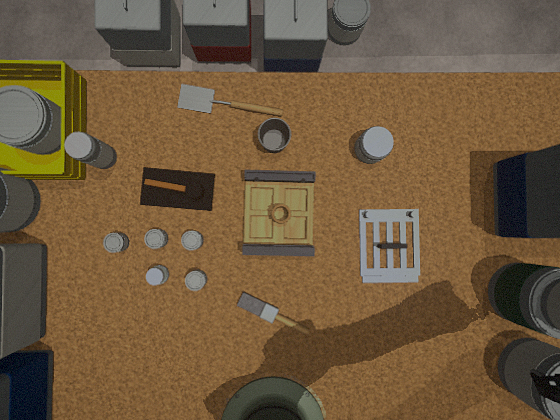

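View pics/scene0.png

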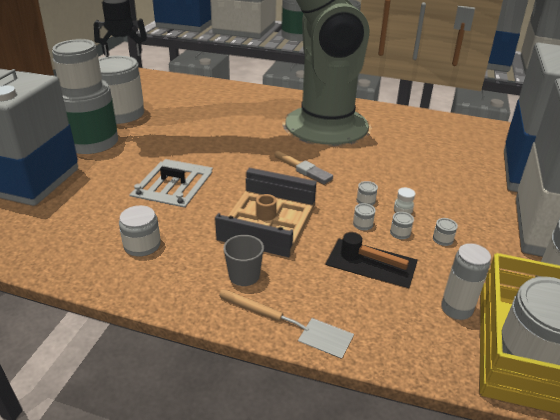

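```bash
python3 - <<'E'
from h import *
f=dict(np.load('last_top.npz')); im=cv2.cvtColor(f['image'],cv2.COLOR_RGB2BGR)
a=cv2.resize(im[165:300,100:300],None,fx=4,fy=4,interpolation=cv2.INTER_CUBIC); cv2.imwrite('pics/c1.png',a)
g=im[200:295,345:435]; cv2.imwrite('pics/c2.png',cv2.resize(g,None,fx=6,fy=6,interpolation=cv2.INTER_CUBIC))
E
```

```text
(no output)
```

View pics/c1.png

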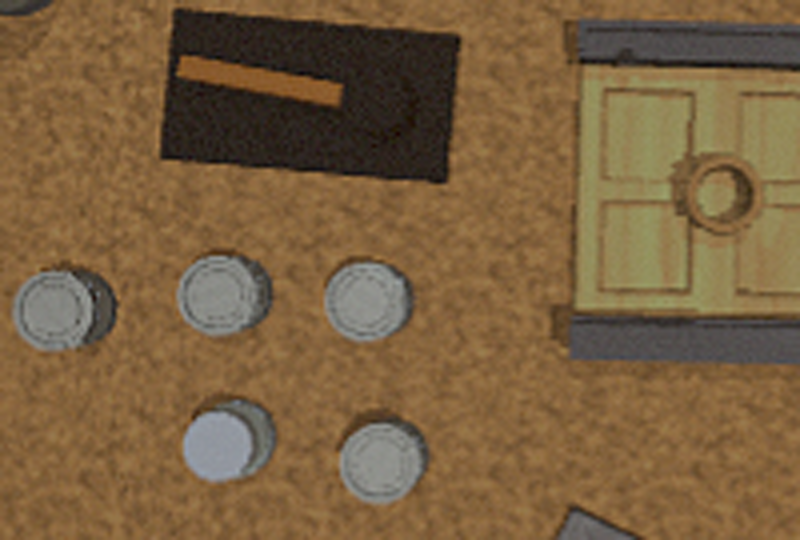

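View pics/c2.png

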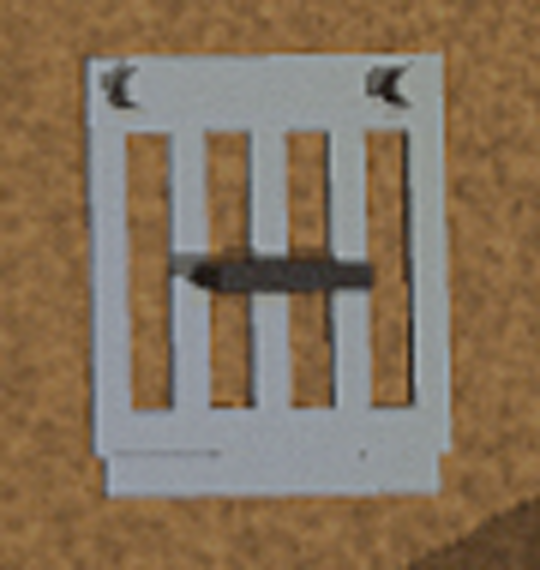

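```bash
python3 - <<'E'
from h import *
f=dict(np.load('last_top.npz')); im=cv2.cvtColor(f['image'],cv2.COLOR_RGB2BGR)
P=lambda x,y,z:onz(f,(x+.5)/4-.5+100,(y+.5)/4-.5+165,z)[:2].round(4)
for n,p in dict(A=(54,310),B=(218,294),C=(368,301),D=(382,462)).items(): print(n,P(*p,.045))
print('jar',P(219,445,.058))
m=[P(*p,.004) for p in [(175,10),(460,35),(447,182),(163,157)]]; print('mat',m,np.mean(m,0), np.linalg.norm(m[0]-m[1]),np.linalg.norm(m[1]-m[2]))
print('handle',P(178,68,.038),P(342,95,.038),'head',P(382,105,.054))
Q=lambda x,y,z:onz(f,(x+.5)/6-.5+345,(y+.5)/6-.5+200,z)[:2].round(4)
c=[Q(*p,.005) for p in [(88,58),(441,54),(450,450),(95,454)]];t=[Q(*p,.004) for p in [(108,496),(439,493)]]
print('cover',c,t,'grip',Q(205,274,.042),Q(373,276,.042))
hsv=cv2.cvtColor(im,cv2.COLOR_BGR2HSV)
g=im[160:265,230:330];cv2.imwrite('pics/c3.png',cv2.resize(g,None,fx=6,fy=5.7*1,interpolation=cv2.INTER_CUBIC))
s=dict(np.load('last_scene.npz'));ims=cv2.cvtColor(s['image'],cv2.COLOR_RGB2BGR)
cv2.imwrite('pics/c4.png',cv2.resize(ims[160:290,200:400],None,fx=4,fy=4,interpolation=cv2.INTER_CUBIC))
E
```

```text
A [0.491  0.3979]
B [0.5002 0.2962]
C [0.4949 0.2021]
D [0.393  0.1932]
jar [0.4065 0.2916]
mat [array([0.6872, 0.3361]), array([0.6703, 0.149 ]), array([0.5723, 0.1578]), array([0.5898, 0.3436])] [0.6299   0.246625] 0.18786170445303643 0.09839430877850605
handle [0.6446 0.3238] [0.627 0.22 ] head [0.619  0.1917]
cover [array([ 0.5725, -0.2377]), array([ 0.5733, -0.397 ]), array([ 0.3963, -0.3976]), array([ 0.3959, -0.2384])] [array([ 0.3772, -0.2441]), array([ 0.3771, -0.3926])] grip [ 0.4771 -0.2786] [ 0.4757 -0.3515]
```

View pics/c3.png

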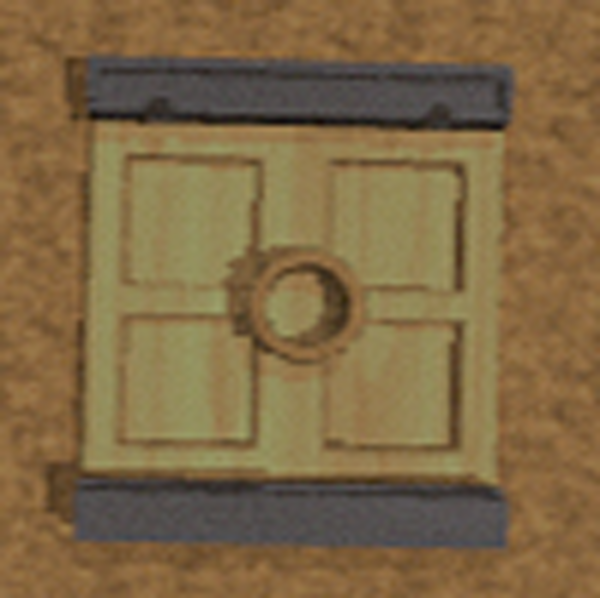

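View pics/c4.png

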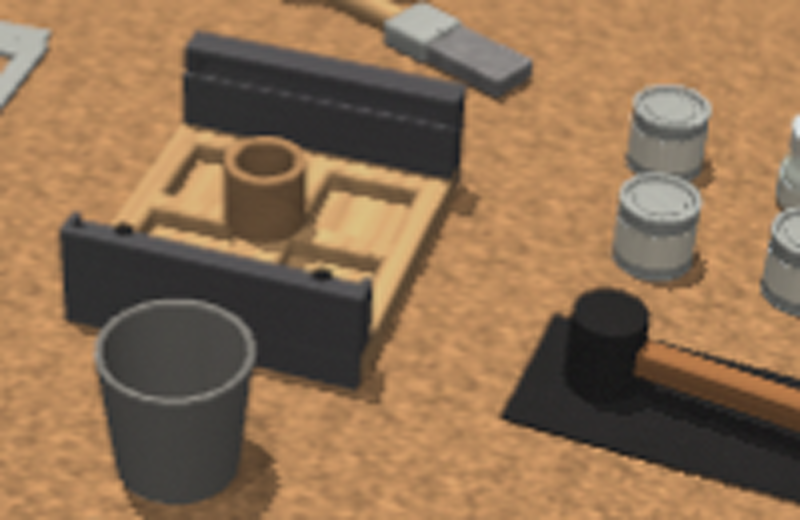

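```bash
python3 - <<'E'
from h import *
f=dict(np.load('last_top.npz'))
Q=lambda x,y,z:onz(f,(x+.5)/6-.5+230,(y+.5)/(598/105)-.5+160,z)[:2]
c=[Q(*p,.02) for p in [(128,157),(463,163),(118,442),(458,450)]]
print(np.round(c,4),'ctr',np.mean(c,0),'dx',c[0]-c[2],c[1]-c[3],'dy',c[0]-c[1],c[2]-c[3])
e=[Q(*p,.02) for p in [(95,120),(85,470),(502,130),(497,485)]];print('edges',np.round(e,4))
print('stop outer top',Q(90,58,.066),Q(512,66,.066),'lip outer',Q(76,540,.076),Q(506,546,.076),'lip inner',Q(78,484,.076),Q(505,490,.076))
print('tape',Q(303,304,.065))
s=dict(np.load('last_scene.npz'))
S=lambda x,y,z:onz(s,(x+.5)/4-.5+200,(y+.5)/4-.5+160,z)[:2].round(4)
print('scene: tape',S(266,158,.065),'C',S(658,197,.045),'D',S(671,105,.045),'stop',S(64,222,.066),S(370,290,.066),'lip',S(190,38,.076),S(464,88,.076),'head',S(609,310,.054))
E
```

```text
[[ 0.6315  0.052 ]
 [ 0.6282 -0.0953]
 [ 0.5     0.057 ]
 [ 0.4952 -0.0919]] ctr [ 0.56373224 -0.01956437] dx [ 0.13153261 -0.00498281] [ 0.13305798 -0.00343057] dy [0.00332835 0.14735211] [0.00485371 0.14890434]
edges [[ 0.6487  0.0664]
 [ 0.4873  0.0714]
 [ 0.6435 -0.1127]
 [ 0.4789 -0.1089]]
stop outer top [0.67069987 0.06590866] [ 0.6667375  -0.11184034] lip outer [0.45874472 0.07201533] [ 0.45448924 -0.10603538] lip inner [0.48303783 0.0711038 ] [ 0.47893112 -0.10586831]
tape [ 0.56133948 -0.02282627]
scene: tape [ 0.5627 -0.0243] C [0.4973 0.2026] D [0.3944 0.1937] stop [ 0.6617 -0.1127] [0.6651 0.0693] lip [ 0.4667 -0.1069] [0.4661 0.0725] head [0.625  0.1958]
```

Top view shows four tins (crop px (54,310), (218,294), (368,301), (382,462)), the jar (219,445), and the tape on the rib. The carrier centre is ≈(0.5635,-0.0198) with yaw ≈-0.029, and its sizes check out. Moving to the tape now.

```bash

python3 -m crank '{"linear":[[0.2,0.6,0],[0.3,1,0],[0.3,1,0],[0.3,1,0],[0.3,1,0]],"delta_rot":[[0,0,0.9],[0,0,0.9],[0,0,0.9],[0,0,0.9],[0,0,0.9]],"fingers":[1,1,1,1,1]}' 40
python3 -m crank '{"linear":[[0.5,0.9,0],[0.5,0.9,0],[0.5,0.9,0],[0.5,0.9,0],[0.5,0.9,0]],"delta_rot":[[0,0,0.9],[0,0,0.9],[0,0,0.9],[0,0,0.9],[0,0,0.9]],"fingers":[1,1,1,1,1]}'
python3 -m crank '{"linear":[[0.48,0.3,0],[0.48,0.3,0],[0.48,0.3,0],[0.48,0.3,0],[0.48,0.3,0]],"delta_rot":[[0,0,0.9],[0,0,0.9],[0,0,0.9],[0,0,0.9],[0,0,0.9]],"fingers":[1,1,1,1,1]}'
python3 -m crank '{"linear":[[0,0,0],[0,0,0],[0,0,0],[0,0,0],[0,0,0]],"delta_rot":[[0,0,0.9],[0,0,0.9],[0,0,0.9],[0,0,0.9],[0,0,0.9]],"fingers":[1,1,1,1,1]}'
python3 -m crank '{"linear":[[0,0,0],[0,0,0],[0,0,0],[0,0,0],[0,0,0]],"delta_rot":[[0,0,0.9],[0,0,0.9],[0,0,0.9],[0,0,0.9],[0,0,0.9]],"fingers":[1,1,1,1,1]}'
python3 -m crank '{"linear":[[0,0,0],[0,0,0],[0,0,0],[0,0,0],[0,0,0]],"delta_rot":[[0,0,0.69],[0,0,0.69],[0,0,0.69],[0,0,0.69],[0,0,0.69]],"fingers":[1,1,1,1,1]}'
python3 -c "from h import *; print(observe()['qpos'])"
```

```text
clock: 0.6
position: [0.3116, -0.3358, 0.2482]
tool_rot: [-3.141, 0.0, 0.866]
force: [1.6, -0.4, 0.3]
grip_width: 0.0855
finger_force: 0.0
clock: 1.1
position: [0.4336, -0.1175, 0.2484]
tool_rot: [3.141, 0.0, 1.337]
force: [1.9, -0.6, 0.4]
grip_width: 0.0854
finger_force: 0.0
clock: 1.6
position: [0.5529, -0.0438, 0.2475]
tool_rot: [-3.14, -0.001, 1.808]
force: [-0.3, 1.1, -0.7]
grip_width: 0.0853
finger_force: 0.0
clock: 2.1
position: [0.5525, -0.0451, 0.2483]
tool_rot: [-3.141, 0.0, 2.273]
force: [-0.4, -0.0, -0.1]
grip_width: 0.0856
finger_force: 0.0
clock: 2.6
position: [0.5529, -0.0445, 0.2482]
tool_rot: [-3.141, -0.0, 2.744]
force: [0.2, 0.1, -0.8]
grip_width: 0.0853
finger_force: 0.0
clock: 3.1
position: [0.553, -0.0443, 0.2483]
tool_rot: [-3.141, -0.0, 3.106]
force: [-0.2, -0.7, -1.5]
grip_width: 0.0851
finger_force: 0.0
[ 0.58158633  0.53009781 -0.85833642  1.75695912  0.45286002  1.06518043
  1.10029215]
```

```bash

python3 -m crank '{"linear":[[0.035,0.083,0],[0.035,0.083,-0.2],[0.035,0.083,-0.4],[0.035,0.083,-0.5],[0.035,0.083,-0.5]],"delta_rot":[[0,0,0],[0,0,0],[0,0,0],[0,0,0],[0,0,0]],"fingers":[1,1,1,1,1]}'
python3 -m crank '{"linear":[[0,0,-0.1],[0,0,-0.2],[0,0,-0.3],[0,0,-0.3],[0,0,-0.3]],"delta_rot":[[0,0,0],[0,0,0],[0,0,0],[0,0,0],[0,0,0]],"fingers":[1,1,1,1,1]}'
python3 -m crank '{"linear":[[0,0,0],[0,0,0],[0,0,0],[0,0,0],[0,0,0]],"delta_rot":[[0,0,0],[0,0,0],[0,0,0],[0,0,0],[0,0,0]],"fingers":[-1,-1,-1,-1,-1]}' 30
python3 -m crank '{"linear":[[0,0,0],[0,0,0],[0,0,0],[0,0,0],[0,0,0]],"delta_rot":[[0,0,0],[0,0,0],[0,0,0],[0,0,0],[0,0,0]],"fingers":[-1,-1,-1,-1,-1]}' 30
python3 -m crank '{"linear":[[0,0,0.1],[0,0,0.3],[0,0,0.5],[0,0,0.5],[0,0,0.5]],"delta_rot":[[0,0,0],[0,0,0],[0,0,0],[0,0,0],[0,0,0]],"fingers":[-1,-1,-1,-1,-1]}'
python3 -c "
from h import *
shot('scene','s1.png')"
```

```text
clock: 3.6
position: [0.5602, -0.0234, 0.1204]
tool_rot: [-3.141, -0.005, 3.108]
force: [-0.4, 0.2, 0.7]
grip_width: 0.0853
finger_force: 0.0
clock: 4.1
position: [0.5626, -0.0233, 0.0499]
tool_rot: [-3.142, 0.001, 3.11]
force: [0.7, 0.1, 0.8]
grip_width: 0.0852
finger_force: 0.0
clock: 4.6
position: [0.5625, -0.0236, 0.0497]
tool_rot: [-3.141, 0.002, 3.111]
force: [-3.4, -1.0, 15.6]
grip_width: 0.0499
finger_force: 28.5
clock: 5.1
position: [0.5625, -0.0236, 0.0496]
tool_rot: [-3.141, 0.002, 3.111]
force: [-2.8, -0.4, 16.6]
grip_width: 0.05
finger_force: 28.5
clock: 5.6
position: [0.5622, -0.0239, 0.1746]
tool_rot: [-3.141, 0.002, 3.111]
force: [-0.4, -0.4, -1.5]
grip_width: 0.0502
finger_force: 31.8
```

View pics/s1.png

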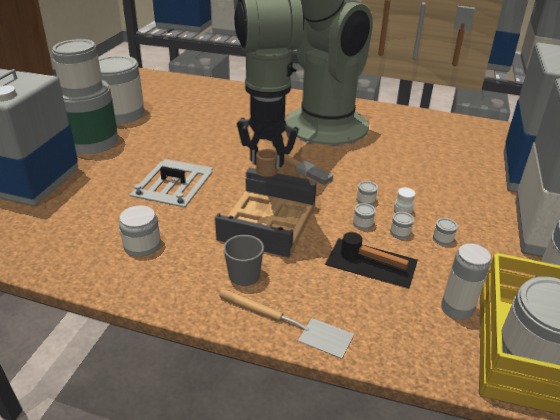

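The tape is held at px (267,160). Next I set it down at about (0.41,-0.13) and go over tin D.

```bash

python3 -m crank '{"linear":[[-0.15,-0.1,0],[-0.3,-0.2,0],[-0.45,-0.3,0],[-0.61,-0.42,-0.1],[-0.61,-0.42,-0.2]],"delta_rot":[[0,0,0],[0,0,0],[0,0,0],[0,0,0],[0,0,0]],"fingers":[-1,-1,-1,-1,-1]}'
python3 -m crank '{"linear":[[0,0,-0.15],[0,0,-0.3],[0,0,-0.34],[0,0,-0.375],[0,0,-0.375]],"delta_rot":[[0,0,0],[0,0,0],[0,0,0],[0,0,0],[0,0,0]],"fingers":[-1,-1,-1,-1,-1]}'
python3 -m crank '{"linear":[[0,0,0],[0,0,0],[0,0,0],[0,0,0],[0,0,0]],"delta_rot":[[0,0,0],[0,0,0],[0,0,0],[0,0,0],[0,0,0]],"fingers":[1,1,1,1,1]}'
python3 -m crank '{"linear":[[0,0,0.1],[0,0,0.25],[0,0,0.4],[0,0,0.5],[0,0,0.5]],"delta_rot":[[0,0,0],[0,0,0],[0,0,0],[0,0,0],[0,0,0]],"fingers":[1,1,1,1,1]}'
python3 -m crank '{"linear":[[0,0.2,0],[0,0.4,0],[0,0.6,0],[0,0.65,0],[0,0.65,0]],"delta_rot":[[0,0,0],[0,0,0],[0,0,0],[0,0,0],[0,0,0]],"fingers":[1,1,1,1,1]}'
python3 -m crank '{"linear":[[-0.066,0.2,0],[-0.066,0.4,0],[-0.066,0.644,0],[-0.066,0.644,0],[-0.066,0.644,0]],"delta_rot":[[0,0,0],[0,0,0],[0,0,0],[0,0,0],[0,0,0]],"fingers":[1,1,1,1,1]}'
python3 -c "
from h import *
shot('scene','s2.png');print(observe()['qpos'])"
```

```text
clock: 6.15
position: [0.4048, -0.1321, 0.1223]
tool_rot: [-3.14, -0.003, 3.106]
force: [1.5, -0.4, -1.9]
grip_width: 0.05
finger_force: 31.8
clock: 6.65
position: [0.4094, -0.128, 0.0295]
tool_rot: [3.141, -0.001, 3.112]
force: [0.4, 1.0, -0.4]
grip_width: 0.0498
finger_force: 33.2
clock: 7.15
position: [0.4094, -0.1286, 0.0297]
tool_rot: [-3.141, 0.0, 3.111]
force: [-0.6, 0.9, -0.3]
grip_width: 0.0855
finger_force: 0.0
clock: 7.65
position: [0.4105, -0.129, 0.1572]
tool_rot: [-3.14, 0.004, 3.111]
force: [0.2, -0.1, -0.4]
grip_width: 0.0855
finger_force: 0.0
clock: 8.15
position: [0.4091, 0.0362, 0.1543]
tool_rot: [3.141, -0.0, 3.115]
force: [-0.3, -0.7, 0.1]
grip_width: 0.0856
finger_force: 0.0
clock: 8.65
position: [0.3928, 0.1962, 0.1542]
tool_rot: [3.141, -0.001, 3.113]
force: [0.0, -1.7, -0.4]
grip_width: 0.0857
finger_force: 0.0
[ 0.07531204  0.49773496 -0.85632501  2.12859584  0.55568111  0.75267046
  0.39853357]
```

View pics/s2.png

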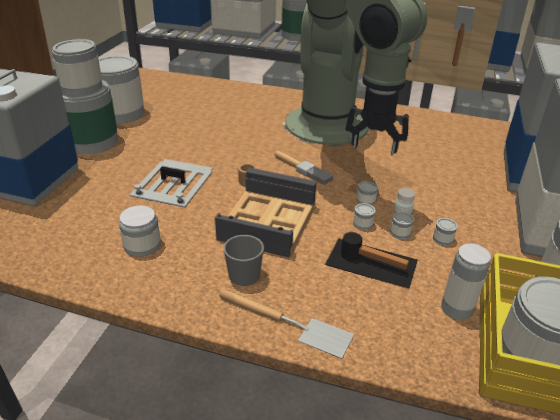

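```bash

python3 -m crank '{"linear":[[0.004,-0.01,-0.15],[0.004,-0.01,-0.3],[0.004,-0.01,-0.42],[0.004,-0.01,-0.5],[0.004,-0.01,-0.5]],"delta_rot":[[0,0,0],[0,0,0],[0,0,0],[0,0,0],[0,0,0]],"fingers":[1,1,1,1,1]}'
python3 -m crank '{"linear":[[0,0,0],[0,0,0],[0,0,0],[0,0,0],[0,0,0]],"delta_rot":[[0,0,0],[0,0,0],[0,0,0],[0,0,0],[0,0,0]],"fingers":[-1,-1,-1,-1,-1]}' 30
python3 -m crank '{"linear":[[0,0,0],[0,0,0],[0,0,0.1],[0,0,0.3],[0,0,0.5]],"delta_rot":[[0,0,0],[0,0,0],[0,0,0],[0,0,0],[0,0,0]],"fingers":[-1,-1,-1,-1,-1]}'
python3 -m crank '{"linear":[[0.1,-0.2,0],[0.2,-0.4,0],[0.3,-0.6,0],[0.4,-0.8,0],[0.526,-0.9,0]],"delta_rot":[[0,0,0],[0,0,0],[0,0,0],[0,0,0],[0,0,0]],"fingers":[-1,-1,-1,-1,-1]}'
python3 -m crank '{"linear":[[0,-0.129,0],[0,-0.129,-0.05],[0,-0.129,-0.1],[0,-0.129,-0.1],[0,-0.129,-0.1]],"delta_rot":[[0,0,0],[0,0,0],[0,0,0],[0,0,0],[0,0,0]],"fingers":[-1,-1,-1,-1,-1]}'

```

```text
clock: 9.2
position: [0.393, 0.19, 0.0276]
tool_rot: [-3.139, -0.003, 3.11]
force: [0.8, -0.6, 1.3]
grip_width: 0.0854
finger_force: 0.0
clock: 9.7
position: [0.3946, 0.1922, 0.0307]
tool_rot: [3.141, 0.002, 3.11]
force: [-1.4, -2.8, 12.6]
grip_width: 0.0491
finger_force: 28.9
clock: 10.2
position: [0.393, 0.1923, 0.1565]
tool_rot: [-3.141, -0.002, 3.112]
force: [1.9, -1.1, -0.8]
grip_width: 0.0493
finger_force: 32.0
clock: 10.7
position: [0.5168, -0.0268, 0.1555]
tool_rot: [-3.14, 0.0, 3.11]
force: [1.2, 2.1, -1.7]
grip_width: 0.0493
finger_force: 32.4
clock: 11.2
position: [0.5168, -0.0543, 0.1297]
tool_rot: [3.141, -0.0, 3.113]
force: [-0.5, 0.4, -1.0]
grip_width: 0.0494
finger_force: 32.4
```

```bash

python3 -m crank '{"linear":[[0.034,-0.038,0],[0.034,-0.038,-0.1],[0.034,-0.038,-0.15],[0.034,-0.038,-0.15],[0.034,-0.038,-0.15]],"delta_rot":[[0,0,0],[0,0,0],[0,0,0],[0,0,0],[0,0,0]],"fingers":[-1,-1,-1,-1,-1]}'
python3 -m crank '{"linear":[[0,0,0]],"delta_rot":[[0,0,0]],"fingers":[-1]}'

```

```text
clock: 11.7
position: [0.5257, -0.0647, 0.0925]
tool_rot: [3.141, -0.0, 3.112]
force: [-1.1, -0.1, -0.2]
grip_width: 0.0491
finger_force: 32.4
clock: 11.8
position: [0.5259, -0.0648, 0.0928]
tool_rot: [-3.142, 0.001, 3.112]
force: [0.4, -0.1, -0.4]
grip_width: 0.0491
finger_force: 32.4
```

```bash

python3 -m crank '{"linear":[[-0.002,0.004,-0.1],[-0.002,0.004,-0.18],[-0.002,0.004,-0.222],[-0.002,0.004,-0.222],[-0.002,0.004,-0.222]],"delta_rot":[[0,0,0],[0,0,0],[0,0,0],[0,0,0],[0,0,0]],"fingers":[-1,-1,-1,-1,-1]}'
python3 -m crank '{"linear":[[0,0,0],[0,0,0],[0,0,0],[0,0,0],[0,0,0]],"delta_rot":[[0,0,0],[0,0,0],[0,0,0],[0,0,0],[0,0,0]],"fingers":[0.5,0.5,0.5,0.5,0.5]}'
python3 -m crank '{"linear":[[0,0,0.1],[0,0,0.25],[0,0,0.4],[0,0,0.5],[0,0,0.5]],"delta_rot":[[0,0,0],[0,0,0],[0,0,0],[0,0,0],[0,0,0]],"fingers":[0.5,0.5,0.5,0.5,1]}'
python3 -m crank '{"linear":[[-0.06,0.2,0],[-0.06,0.35,0],[-0.06,0.5,0],[-0.06,0.5,0],[-0.06,0.5,0]],"delta_rot":[[0,0,0],[0,0,0],[0,0,0],[0,0,0],[0,0,0]],"fingers":[1,1,1,1,1]}'
python3 -m crank '{"linear":[[-0.06,0.2,0],[-0.06,0.35,0],[-0.06,0.57,0],[-0.06,0.57,0],[-0.06,0.57,0]],"delta_rot":[[0,0,0],[0,0,0],[0,0,0],[0,0,0],[0,0,0]],"fingers":[1,1,1,1,1]}'

```

```text
clock: 12.3
position: [0.5253, -0.064, 0.0371]
tool_rot: [-3.142, 0.001, 3.111]
force: [0.4, -0.8, 0.1]
grip_width: 0.0492
finger_force: 34.0
clock: 12.8
position: [0.525, -0.0641, 0.0366]
tool_rot: [-3.142, 0.0, 3.111]
force: [0.1, 0.4, -0.0]
grip_width: 0.0642
finger_force: 0.0
clock: 13.3
position: [0.5263, -0.0641, 0.1645]
tool_rot: [-3.141, 0.004, 3.111]
force: [-0.3, -0.1, -0.1]
grip_width: 0.0766
finger_force: 0.0
clock: 13.8
position: [0.5097, 0.0616, 0.161]
tool_rot: [-3.141, -0.001, 3.113]
force: [-0.6, -0.9, -0.4]
grip_width: 0.0854
finger_force: 0.0
clock: 14.3
position: [0.4948, 0.2039, 0.161]
tool_rot: [-3.141, -0.001, 3.113]
force: [0.2, -1.5, -0.4]
grip_width: 0.0858
finger_force: 0.0
```

```bash
cat > chk.py <<'E'
from h import *
import sys
b=cv2.imread('pics/%s'%sys.argv[1]); n=sys.argv[2]
f=grab_frame(n); im=cv2.cvtColor(f['image'],cv2.COLOR_RGB2BGR)
cv2.imwrite('pics/chk_%s.png'%n,im)
for k,p in dict(A=(.492,.398,.045),B=(.501,.297,.045),C=(.496,.2025,.045),mallet=(.623,.194,.054),coverpinL=(.558,-.258,.01),coverT=(.385,-.318,.004)).items():
    u,v=proj(f,p).round().astype(int); s=np.s_[v-14:v+14,u-14:u+14]
    print(k,(u,v),cv2.absdiff(cv2.GaussianBlur(b[s],(5,5),0),cv2.GaussianBlur(im[s],(5,5),0)).mean().round(1))
E
python3 chk.py scene0.png scene
```

```text
A (np.int64(446), np.int64(224)) 5.9
B (np.int64(403), np.int64(217)) 17.4
C (np.int64(364), np.int64(209)) 36.3
mallet (np.int64(351), np.int64(236)) 11.3
coverpinL (np.int64(180), np.int64(199)) 6.2
coverT (np.int64(187), np.int64(164)) 13.5
```

```bash

python3 -m crank '{"linear":[[0.004,-0.006,-0.15],[0.004,-0.006,-0.3],[0.004,-0.006,-0.42],[0.004,-0.006,-0.5],[0.004,-0.006,-0.523]],"delta_rot":[[0,0,0],[0,0,0],[0,0,0],[0,0,0],[0,0,0]],"fingers":[1,1,1,1,1]}'
python3 -m crank '{"linear":[[0,0,0],[0,0,0],[0,0,0],[0,0,0],[0,0,0]],"delta_rot":[[0,0,0],[0,0,0],[0,0,0],[0,0,0],[0,0,0]],"fingers":[-1,-1,-1,-1,-1]}' 30
python3 -m crank '{"linear":[[0,0,0],[0,0,0],[0,0,0.1],[0,0,0.3],[0,0,0.5]],"delta_rot":[[0,0,0],[0,0,0],[0,0,0],[0,0,0],[0,0,0]],"fingers":[-1,-1,-1,-1,-1]}'

```

```text
clock: 14.85
position: [0.4955, 0.1993, 0.0288]
tool_rot: [-3.14, -0.003, 3.109]
force: [-0.1, -0.2, 0.4]
grip_width: 0.0851
finger_force: 0.0
clock: 15.35
position: [0.4967, 0.2017, 0.0321]
tool_rot: [3.141, 0.002, 3.111]
force: [-1.1, -1.8, 6.4]
grip_width: 0.0491
finger_force: 30.1
clock: 15.85
position: [0.4954, 0.2018, 0.1578]
tool_rot: [-3.141, -0.001, 3.112]
force: [1.3, -0.0, -0.9]
grip_width: 0.0491
finger_force: 31.8
```

```bash

python3 -m crank '{"linear":[[0.03,-0.18,0],[0.06,-0.36,0],[0.1,-0.54,0],[0.127,-0.702,0],[0.127,-0.702,0]],"delta_rot":[[0,0,0],[0,0,0],[0,0,0],[0,0,0],[0,0,0]],"fingers":[-1,-1,-1,-1,-1]}'
python3 -m crank '{"linear":[[0,0,-0.1],[0,0,-0.2],[0,0,-0.24],[0,0,-0.24],[0,0,-0.24]],"delta_rot":[[0,0,0],[0,0,0],[0,0,0],[0,0,0],[0,0,0]],"fingers":[-1,-1,-1,-1,-1]}'
python3 -m crank '{"linear":[[0,0,0]],"delta_rot":[[0,0,0]],"fingers":[-1]}'

```

```text
clock: 16.35
position: [0.5284, 0.02, 0.1561]
tool_rot: [-3.139, 0.0, 3.103]
force: [-0.3, 0.4, -1.6]
grip_width: 0.049
finger_force: 32.1
clock: 16.85
position: [0.5281, 0.0269, 0.0968]
tool_rot: [3.141, 0.001, 3.112]
force: [-0.4, -0.2, -1.3]
grip_width: 0.0492
finger_force: 32.1
clock: 16.95
position: [0.5283, 0.0267, 0.0969]
tool_rot: [3.142, 0.002, 3.111]
force: [0.2, 0.3, -0.6]
grip_width: 0.0489
finger_force: 32.1
```

```bash

python3 -m crank '{"linear":[[0,0,-0.1],[0,0,-0.18],[0,0,-0.235],[0,0,-0.235],[0,0,-0.235]],"delta_rot":[[0,0,0],[0,0,0],[0,0,0],[0,0,0],[0,0,0]],"fingers":[-1,-1,-1,-1,-1]}'
python3 -m crank '{"linear":[[0,0,0],[0,0,0],[0,0,0],[0,0,0],[0,0,0]],"delta_rot":[[0,0,0],[0,0,0],[0,0,0],[0,0,0],[0,0,0]],"fingers":[0.5,0.5,0.5,0.5,0.5]}'
python3 -m crank '{"linear":[[0,0,0.1],[0,0,0.25],[0,0,0.4],[0,0,0.5],[0,0,0.5]],"delta_rot":[[0,0,0],[0,0,0],[0,0,0],[0,0,0],[0,0,0]],"fingers":[0.5,0.5,0.5,0.5,1]}'
python3 -m crank '{"linear":[[-0.06,0.2,0],[-0.06,0.35,0],[-0.06,0.5,0],[-0.06,0.5,0],[-0.06,0.5,0]],"delta_rot":[[0,0,0],[0,0,0],[0,0,0],[0,0,0],[0,0,0]],"fingers":[1,1,1,1,1]}'
python3 chk.py top0.png top
python3 -m crank '{"linear":[[-0.05,0.2,0],[-0.05,0.35,0],[-0.05,0.58,0],[-0.05,0.58,0],[-0.05,0.58,0]],"delta_rot":[[0,0,0],[0,0,0],[0,0,0],[0,0,0],[0,0,0]],"fingers":[1,1,1,1,1]}'
python3 -m crank '{"linear":[[0,0,0]],"delta_rot":[[0,0,0]],"fingers":[1]}'

```

```text
clock: 17.45
position: [0.528, 0.0266, 0.0375]
tool_rot: [3.142, 0.0, 3.111]
force: [0.7, 0.5, -0.8]
grip_width: 0.0492
finger_force: 34.9
clock: 17.95
position: [0.5278, 0.0264, 0.0371]
tool_rot: [-3.142, 0.0, 3.111]
force: [0.1, 0.1, -0.0]
grip_width: 0.0637
finger_force: 0.0
clock: 18.45
position: [0.5291, 0.0266, 0.165]
tool_rot: [-3.142, 0.004, 3.111]
force: [-0.4, -0.2, -1.3]
grip_width: 0.0766
finger_force: 0.0
clock: 18.95
position: [0.5123, 0.1521, 0.1614]
tool_rot: [-3.141, -0.001, 3.113]
force: [-0.1, -0.4, 0.6]
grip_width: 0.0853
finger_force: 0.0
A (np.int64(113), np.int64(242)) 8.1
B (np.int64(154), np.int64(238)) 24.9
C (np.int64(191), np.int64(239)) 35.3
mallet (np.int64(194), np.int64(189)) 2.6
coverpinL (np.int64(367), np.int64(215)) 3.8
coverT (np.int64(390), np.int64(279)) 4.2
clock: 19.5
position: [0.5, 0.2971, 0.1616]
tool_rot: [-3.142, -0.001, 3.112]
force: [-0.2, -0.6, 0.7]
grip_width: 0.0852
finger_force: 0.0
clock: 19.6
position: [0.5007, 0.2946, 0.1615]
tool_rot: [-3.14, -0.0, 3.11]
force: [-0.5, 0.0, -0.2]
grip_width: 0.0852
finger_force: 0.0
```

```bash
python3 -c "
import cv2;i=cv2.imread('pics/chk_top.png');cv2.imwrite('pics/v1.png',cv2.resize(i[160:310,80:330],None,fx=3,fy=3))"
```

```text
(no output)
```

View pics/v1.png

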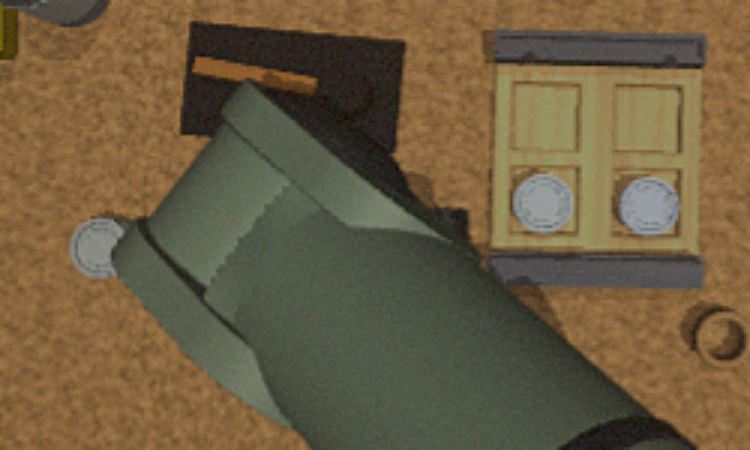

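Two tins sit centred in the near pockets at (542,203) and (650,205). The arm hides B, and A is unmoved at (98,248). Grasping B.

```bash

python3 -m crank '{"linear":[[0,0.008,-0.15],[0,0.008,-0.3],[0,0.008,-0.42],[0,0.008,-0.5],[0,0.008,-0.522]],"delta_rot":[[0,0,0],[0,0,0],[0,0,0],[0,0,0],[0,0,0]],"fingers":[1,1,1,1,1]}'
python3 -m crank '{"linear":[[0,0,0],[0,0,0],[0,0,0],[0,0,0],[0,0,0]],"delta_rot":[[0,0,0],[0,0,0],[0,0,0],[0,0,0],[0,0,0]],"fingers":[-1,-1,-1,-1,-1]}' 30
python3 -m crank '{"linear":[[0,0,0],[0,0,0],[0,0,0.1],[0,0,0.3],[0,0,0.5]],"delta_rot":[[0,0,0],[0,0,0],[0,0,0],[0,0,0],[0,0,0]],"fingers":[-1,-1,-1,-1,-1]}'

```

```text
clock: 20.1
position: [0.5, 0.2958, 0.0295]
tool_rot: [-3.139, -0.002, 3.109]
force: [-0.2, -0.6, 0.6]
grip_width: 0.0853
finger_force: 0.0
clock: 20.6
position: [0.501, 0.2983, 0.0329]
tool_rot: [3.141, 0.002, 3.111]
force: [-0.3, -1.7, 5.6]
grip_width: 0.0491
finger_force: 30.2
clock: 21.1
position: [0.4998, 0.2982, 0.1586]
tool_rot: [-3.141, -0.001, 3.112]
force: [1.3, -0.1, -0.9]
grip_width: 0.0494
finger_force: 31.8
```

```bash

python3 -m crank '{"linear":[[0.06,-0.16,0],[0.12,-0.32,0],[0.18,-0.48,0],[0.2,-0.55,0],[0.2,-0.55,0]],"delta_rot":[[0,0,0],[0,0,0],[0,0,0],[0,0,0],[0,0,0]],"fingers":[-1,-1,-1,-1,-1]}'
python3 -m crank '{"linear":[[0.06,-0.16,0],[0.12,-0.32,0],[0.18,-0.48,0],[0.205,-0.544,0],[0.205,-0.544,0]],"delta_rot":[[0,0,0],[0,0,0],[0,0,0],[0,0,0],[0,0,0]],"fingers":[-1,-1,-1,-1,-1]}'
python3 -m crank '{"linear":[[0,0,-0.1],[0,0,-0.2],[0,0,-0.24],[0,0,-0.24],[0,0,-0.24]],"delta_rot":[[0,0,0],[0,0,0],[0,0,0],[0,0,0],[0,0,0]],"fingers":[-1,-1,-1,-1,-1]}'
python3 -m crank '{"linear":[[0,0,0]],"delta_rot":[[0,0,0]],"fingers":[-1]}'

```

```text
clock: 21.6
position: [0.5514, 0.1573, 0.1572]
tool_rot: [-3.14, 0.001, 3.106]
force: [0.4, 0.6, -1.9]
grip_width: 0.0491
finger_force: 32.0
clock: 22.1
position: [0.6022, 0.0224, 0.157]
tool_rot: [-3.141, 0.001, 3.108]
force: [-0.2, 0.6, -2.0]
grip_width: 0.0495
finger_force: 32.0
clock: 22.6
position: [0.6018, 0.0258, 0.0976]
tool_rot: [3.141, 0.001, 3.112]
force: [0.3, 0.2, -0.2]
grip_width: 0.049
finger_force: 32.0
clock: 22.7
position: [0.602, 0.0254, 0.0978]
tool_rot: [3.141, 0.002, 3.111]
force: [1.1, -0.7, -1.6]
grip_width: 0.0494
finger_force: 32.0
```

```bash

python3 -m crank '{"linear":[[0,-0.005,-0.1],[0,-0.005,-0.18],[0,-0.005,-0.235],[0,-0.005,-0.235],[0,-0.005,-0.235]],"delta_rot":[[0,0,0],[0,0,0],[0,0,0],[0,0,0],[0,0,0]],"fingers":[-1,-1,-1,-1,-1]}'
python3 -m crank '{"linear":[[0,0,0],[0,0,0],[0,0,0],[0,0,0],[0,0,0]],"delta_rot":[[0,0,0],[0,0,0],[0,0,0],[0,0,0],[0,0,0]],"fingers":[0.5,0.5,0.5,0.5,0.5]}'
python3 -m crank '{"linear":[[0,0,0.1],[0,0,0.25],[0,0,0.4],[0,0,0.5],[0,0,0.5]],"delta_rot":[[0,0,0],[0,0,0],[0,0,0],[0,0,0],[0,0,0]],"fingers":[0.5,0.5,0.5,0.5,1]}'
python3 -m crank '{"linear":[[-0.04,0.15,0],[-0.08,0.3,0],[-0.12,0.45,0],[-0.16,0.6,0],[-0.2,0.7,0]],"delta_rot":[[0,0,0],[0,0,0],[0,0,0],[0,0,0],[0,0,0]],"fingers":[1,1,1,1,1]}'
python3 -m crank '{"linear":[[-0.04,0.15,0],[-0.08,0.3,0],[-0.12,0.45,0],[-0.2,0.6,0],[-0.24,0.794,0]],"delta_rot":[[0,0,0],[0,0,0],[0,0,0],[0,0,0],[0,0,0]],"fingers":[1,1,1,1,1]}'
python3 -m crank '{"linear":[[0,0,0],[0,0,0],[0,0,0]],"delta_rot":[[0,0,0],[0,0,0],[0,0,0]],"fingers":[1,1,1]}'

```

```text
clock: 23.2
position: [0.6018, 0.0239, 0.0383]
tool_rot: [3.141, 0.001, 3.111]
force: [0.9, 0.1, -1.3]
grip_width: 0.0491
finger_force: 34.9
clock: 23.7
position: [0.6015, 0.0237, 0.0379]
tool_rot: [-3.142, 0.0, 3.111]
force: [0.0, -0.2, 0.1]
grip_width: 0.064
finger_force: 0.0
clock: 24.2
position: [0.6029, 0.024, 0.1662]
tool_rot: [3.141, 0.005, 3.111]
force: [-0.6, -0.1, -0.3]
grip_width: 0.0765
finger_force: 0.0
clock: 24.7
position: [0.5504, 0.2014, 0.1624]
tool_rot: [3.141, -0.0, 3.113]
force: [-0.0, 0.7, -0.4]
grip_width: 0.0851
finger_force: 0.0
clock: 25.2
position: [0.4904, 0.3975, 0.1622]
tool_rot: [-3.14, -0.0, 3.111]
force: [2.1, 0.5, 0.9]
grip_width: 0.0857
finger_force: 0.0
clock: 25.5
position: [0.4918, 0.3961, 0.1622]
tool_rot: [-3.14, -0.0, 3.11]
force: [1.5, -1.0, 0.4]
grip_width: 0.0852
finger_force: 0.0
```

```bash

python3 -m crank '{"linear":[[0,0.008,-0.15],[0,0.008,-0.3],[0,0.008,-0.42],[0,0.008,-0.5],[0,0.008,-0.522]],"delta_rot":[[0,0,0],[0,0,0],[0,0,0],[0,0,0],[0,0,0]],"fingers":[1,1,1,1,1]}'
python3 -m crank '{"linear":[[0,0,0],[0,0,0],[0,0,0],[0,0,0],[0,0,0]],"delta_rot":[[0,0,0],[0,0,0],[0,0,0],[0,0,0],[0,0,0]],"fingers":[-1,-1,-1,-1,-1]}' 30
python3 -m crank '{"linear":[[0,0,0],[0,0,0],[0,0,0.1],[0,0,0.3],[0,0,0.5]],"delta_rot":[[0,0,0],[0,0,0],[0,0,0],[0,0,0],[0,0,0]],"fingers":[-1,-1,-1,-1,-1]}'

```

```text
clock: 26.0
position: [0.4914, 0.3977, 0.0304]
tool_rot: [-3.14, -0.002, 3.11]
force: [-0.4, -0.9, -0.4]
grip_width: 0.0856
finger_force: 0.0
clock: 26.5
position: [0.4922, 0.3996, 0.0339]
tool_rot: [3.14, 0.002, 3.111]
force: [-0.5, -0.9, 4.5]
grip_width: 0.0491
finger_force: 30.4
clock: 27.0
position: [0.4911, 0.3991, 0.1595]
tool_rot: [-3.142, -0.0, 3.112]
force: [1.3, 0.1, -0.5]
grip_width: 0.049
finger_force: 31.8
```

```bash

python3 -m crank '{"linear":[[0.04,-0.16,0],[0.08,-0.32,0],[0.12,-0.48,0],[0.15,-0.6,0],[0.15,-0.63,0]],"delta_rot":[[0,0,0],[0,0,0],[0,0,0],[0,0,0],[0,0,0]],"fingers":[-1,-1,-1,-1,-1]}'
python3 -m crank '{"linear":[[0.04,-0.16,0],[0.08,-0.32,0],[0.12,-0.48,0],[0.15,-0.6,0],[0.15,-0.63,0]],"delta_rot":[[0,0,0],[0,0,0],[0,0,0],[0,0,0],[0,0,0]],"fingers":[-1,-1,-1,-1,-1]}'
python3 -m crank '{"linear":[[0.04,-0.16,0],[0.08,-0.32,0],[0.12,-0.48,0],[0.131,-0.6,0],[0.131,-0.6,0]],"delta_rot":[[0,0,0],[0,0,0],[0,0,0],[0,0,0],[0,0,0]],"fingers":[-1,-1,-1,-1,-1]}'
python3 -m crank '{"linear":[[0,0,-0.1],[0,0,-0.2],[0,0,-0.24],[0,0,-0.24],[0,0,-0.24]],"delta_rot":[[0,0,0],[0,0,0],[0,0,0],[0,0,0],[0,0,0]],"fingers":[-1,-1,-1,-1,-1]}'
python3 -m crank '{"linear":[[0,0,0]],"delta_rot":[[0,0,0]],"fingers":[-1]}'

```

```text
clock: 27.5
position: [0.5306, 0.2376, 0.1581]
tool_rot: [-3.14, 0.002, 3.107]
force: [1.4, 0.9, -1.1]
grip_width: 0.0494
finger_force: 32.0
clock: 28.0
position: [0.5675, 0.0806, 0.1578]
tool_rot: [-3.14, 0.001, 3.107]
force: [-0.3, 0.0, -1.2]
grip_width: 0.0491
finger_force: 32.0
clock: 28.5
position: [0.5996, -0.0698, 0.1575]
tool_rot: [-3.14, 0.0, 3.106]
force: [-0.2, 0.4, -1.3]
grip_width: 0.0488
finger_force: 32.0
clock: 29.0
position: [0.5998, -0.065, 0.0984]
tool_rot: [3.141, 0.001, 3.112]
force: [-0.3, 0.4, -0.1]
grip_width: 0.0491
finger_force: 32.0
clock: 29.1
position: [0.5999, -0.0654, 0.0985]
tool_rot: [-3.142, 0.002, 3.111]
force: [-0.3, -0.0, -1.1]
grip_width: 0.0493
finger_force: 32.0
```

```bash

python3 -m crank '{"linear":[[-0.003,-0.002,-0.1],[-0.003,-0.002,-0.18],[-0.003,-0.002,-0.235],[-0.003,-0.002,-0.235],[-0.003,-0.002,-0.235]],"delta_rot":[[0,0,0],[0,0,0],[0,0,0],[0,0,0],[0,0,0]],"fingers":[-1,-1,-1,-1,-1]}'
python3 -m crank '{"linear":[[0,0,0],[0,0,0],[0,0,0],[0,0,0],[0,0,0]],"delta_rot":[[0,0,0],[0,0,0],[0,0,0],[0,0,0],[0,0,0]],"fingers":[0.5,0.5,0.5,0.5,0.5]}'
python3 -m crank '{"linear":[[0,0,0.1],[0,0,0.25],[0,0,0.4],[0,0,0.5],[0,0,0.5]],"delta_rot":[[0,0,0],[0,0,0],[0,0,0],[0,0,0],[0,0,0]],"fingers":[0.5,0.5,0.5,0.5,0.5]}'
python3 -m crank '{"linear":[[-0.04,0.15,0],[-0.08,0.3,0],[-0.12,0.45,0],[-0.2,0.6,0],[-0.2,0.8,0]],"delta_rot":[[0,0,-0.9],[0,0,-0.9],[0,0,-0.9],[0,0,-0.9],[0,0,-0.9]],"fingers":[0,0,0,0,0]}'
python3 -m crank '{"linear":[[0,0,0],[0,0,0],[0,0,0],[0,0,0]],"delta_rot":[[0,0,-0.9],[0,0,-0.9],[0,0,-0.9],[0,0,-0.9]],"fingers":[0,0,0,0]}'
python3 chk.py top0.png top
```

```text
clock: 29.6
position: [0.5988, -0.0661, 0.039]
tool_rot: [3.142, 0.001, 3.111]
force: [-0.3, 0.0, -0.5]
grip_width: 0.049
finger_force: 34.9
clock: 30.1
position: [0.5985, -0.0663, 0.0386]
tool_rot: [-3.142, 0.0, 3.111]
force: [-0.0, 0.2, 0.6]
grip_width: 0.0638
finger_force: 0.0
clock: 30.6
position: [0.5999, -0.0662, 0.1669]
tool_rot: [-3.141, 0.005, 3.111]
force: [0.3, -1.0, -0.0]
grip_width: 0.0643
finger_force: 0.0
clock: 31.1
position: [0.5466, 0.1334, 0.1629]
tool_rot: [-3.139, -0.0, 2.637]
force: [1.5, 0.0, -0.7]
grip_width: 0.0431
finger_force: 0.0
clock: 31.5
position: [0.5482, 0.1338, 0.1631]
tool_rot: [-3.141, 0.0, 2.166]
force: [-0.7, 1.2, 0.1]
grip_width: 0.0431
finger_force: 0.0
A (np.int64(113), np.int64(242)) 18.2
B (np.int64(154), np.int64(238)) 26.2
C (np.int64(191), np.int64(239)) 35.3
mallet (np.int64(194), np.int64(189)) 46.2
coverpinL (np.int64(367), np.int64(215)) 2.3
coverT (np.int64(390), np.int64(279)) 2.7
```

View pics/chk_top.png

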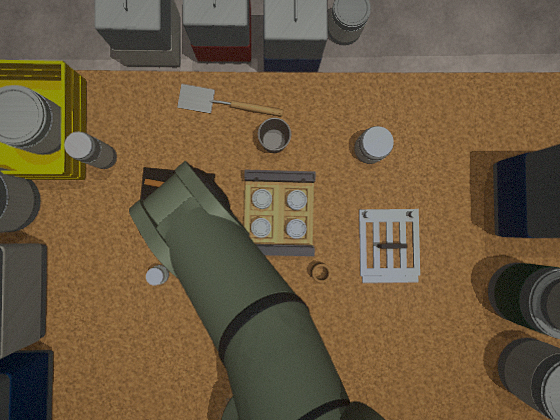

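All four tins are in pockets: (261,199), (296,200), (261,227) and (296,229). The tape stands clear at (319,272) and the cover is unmoved at (390,245). Going to the cover.

```bash

python3 -m crank '{"linear":[[-0.03,-0.15,0],[-0.06,-0.3,0],[-0.09,-0.45,0],[-0.12,-0.6,0],[-0.15,-0.7,0]],"delta_rot":[[0,0,-0.56],[0,0,-0.56],[0,0,-0.56],[0,0,-0.56],[0,0,-0.56]],"fingers":[0,0,0,0,0]}' 80
python3 -m crank '{"linear":[[-0.03,-0.15,0],[-0.06,-0.3,0],[-0.09,-0.45,0],[-0.12,-0.6,0],[-0.14,-0.7,0]],"delta_rot":[[0,0,-0.56],[0,0,-0.56],[0,0,-0.56],[0,0,-0.56],[0,0,-0.56]],"fingers":[0,0,0,0,0]}'
python3 -m crank '{"linear":[[0,-0.2,0],[0,-0.4,0],[0,-0.4,-0.1],[0,-0.4,-0.2],[0,-0.4,-0.2]],"delta_rot":[[0,0,0],[0,0,0],[0,0,0],[0,0,0],[0,0,0]],"fingers":[0,0,0,0,0]}'
python3 -m crank '{"linear":[[0,0,0],[0,0,0]],"delta_rot":[[0,0,0],[0,0,0]],"fingers":[0,0]}'

```

```text
clock: 32.05
position: [0.5102, -0.0441, 0.1632]
tool_rot: [-3.141, 0.001, 1.878]
force: [0.9, 0.3, 0.7]
grip_width: 0.0424
finger_force: 0.0
clock: 32.55
position: [0.4748, -0.219, 0.1632]
tool_rot: [-3.141, 0.0, 1.585]
force: [-0.3, 0.9, 0.5]
grip_width: 0.0429
finger_force: 0.0
clock: 33.05
position: [0.4743, -0.3157, 0.1106]
tool_rot: [-3.138, -0.003, 1.586]
force: [-0.4, 0.3, -0.3]
grip_width: 0.0429
finger_force: 0.0
clock: 33.25
position: [0.4766, -0.3163, 0.1147]
tool_rot: [3.14, 0.001, 1.584]
force: [-1.2, -0.3, -0.2]
grip_width: 0.0428
finger_force: 0.0
```

```bash

python3 -m crank '{"linear":[[-0.004,-0.005,-0.1],[-0.004,-0.005,-0.2],[-0.004,-0.005,-0.28],[-0.004,-0.005,-0.335],[-0.004,-0.005,-0.335]],"delta_rot":[[0,0,-0.017],[0,0,-0.017],[0,0,-0.017],[0,0,-0.017],[0,0,-0.017]],"fingers":[0,0,0,0,0]}'
python3 -m crank '{"linear":[[0,0,0],[0,0,0],[0,0,0],[0,0,0],[0,0,0]],"delta_rot":[[0,0,0],[0,0,0],[0,0,0],[0,0,0],[0,0,0]],"fingers":[-1,-1,-1,-1,-1]}' 80
python3 -m crank '{"linear":[[0,0,0],[0,0,0],[0,0,0]],"delta_rot":[[0,0,0],[0,0,0],[0,0,0]],"fingers":[-1,-1,-1]}'
python3 -m crank '{"linear":[[0,0,0.1],[0,0,0.25],[0,0,0.4],[0,0,0.5],[0,0,0.6]],"delta_rot":[[0,0,0],[0,0,0],[0,0,0],[0,0,0],[0,0,0]],"fingers":[-1,-1,-1,-1,-1]}'

```

```text
clock: 33.75
position: [0.4748, -0.3172, 0.0292]
tool_rot: [-3.141, -0.001, 1.574]
force: [0.7, -0.0, -0.0]
grip_width: 0.0426
finger_force: 0.0
clock: 34.25
position: [0.4757, -0.3179, 0.0312]
tool_rot: [3.14, 0.001, 1.574]
force: [-0.6, 0.4, 8.4]
grip_width: 0.0103
finger_force: 79.2
clock: 34.55
position: [0.4757, -0.3179, 0.0312]
tool_rot: [3.14, 0.001, 1.574]
force: [-0.8, 0.0, 9.3]
grip_width: 0.0106
finger_force: 79.2
clock: 35.05
position: [0.4749, -0.3176, 0.1819]
tool_rot: [3.141, 0.001, 1.573]
force: [-0.1, -0.1, -4.3]
grip_width: 0.0105
finger_force: 78.8
```

```bash

python3 -m crank '{"linear":[[0.04,0.12,0],[0.08,0.24,0],[0.12,0.36,0],[0.16,0.48,0],[0.2,0.6,0]],"delta_rot":[[0,0,-0.059],[0,0,-0.059],[0,0,-0.059],[0,0,-0.059],[0,0,-0.059]],"fingers":[-1,-1,-1,-1,-1]}'
python3 -m crank '{"linear":[[0.04,0.12,0],[0.08,0.24,0],[0.12,0.36,0],[0.16,0.48,0],[0.2,0.59,0]],"delta_rot":[[-0.0135,-0.1,0],[-0.0135,-0.2,0],[-0.0135,-0.3,0],[-0.0135,-0.4,0],[-0.0135,-0.467,0]],"fingers":[-1,-1,-1,-1,-1]}'
python3 -m crank '{"linear":[[0,0,0],[0,0,0],[0,0,0]],"delta_rot":[[0,0,0],[0,0,0],[0,0,0]],"fingers":[-1,-1,-1]}'
python3 - <<'E'
from h import *
f=shot('scene'); im=cv2.cvtColor(f['image'],cv2.COLOR_RGB2BGR)
cv2.imwrite('pics/v3.png',cv2.resize(im[60:260,150:400],None,fx=3,fy=3,interpolation=cv2.INTER_CUBIC))
E
```

```text
clock: 35.55
position: [0.5251, -0.1664, 0.1805]
tool_rot: [3.141, 0.0, 1.542]
force: [1.0, -0.3, -4.1]
grip_width: 0.0105
finger_force: 78.7
clock: 36.05
position: [0.5748, -0.0188, 0.1805]
tool_rot: [2.895, -0.0, 1.543]
force: [0.7, 0.6, -3.8]
grip_width: 0.0109
finger_force: 78.8
clock: 36.35
position: [0.5748, -0.021, 0.18]
tool_rot: [2.897, 0.001, 1.541]
force: [0.6, -0.8, -4.1]
grip_width: 0.0108
finger_force: 78.8
```

View pics/v3.png

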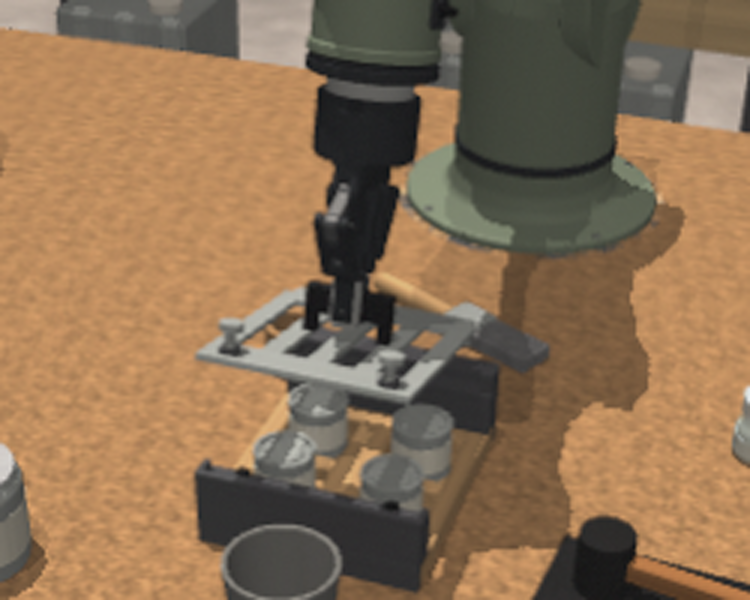

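```bash
python3 - <<'E'
from h import *
f=dict(np.load('last_scene.npz'))
for y in(.08,-.08):
    for z in(0,.005):
        q=np.array([.5748,-.021,.18])+R.from_euler('z',-.029).as_matrix()@R.from_euler('y',-14,degrees=True).as_matrix()@np.array([.098,y,-.0312+z])
        print(y,z,(proj(f,q)-[150,60])*3)
E
```

```text
0.08 0 [407.85136898 402.12613892]
0.08 0.005 [408.62657449 395.32417309]
-0.08 0 [193.84251147 357.14643783]
-0.08 0.005 [194.22498033 350.52389254]
```

```bash

python3 -m crank '{"linear":[[0,0.004,-0.08],[0,0.004,-0.16],[0,0.004,-0.22],[0,0.004,-0.248],[0,0.004,-0.248]],"delta_rot":[[0,0,0],[0,0,0],[0,0,0],[0,0,0],[0,0,0]],"fingers":[-1,-1,-1,-1,-1]}'
python3 -m crank '{"linear":[[0,0,0],[0,0,0],[0,0,0]],"delta_rot":[[0,0,0],[0,0,0],[0,0,0]],"fingers":[-1,-1,-1]}'

```

```text
clock: 36.9
position: [0.5746, -0.0196, 0.1172]
tool_rot: [2.898, 0.0, 1.542]
force: [0.3, -0.4, -4.5]
grip_width: 0.011
finger_force: 78.6
clock: 37.2
position: [0.5753, -0.0192, 0.1185]
tool_rot: [2.896, 0.0, 1.542]
force: [-0.0, -0.6, -3.3]
grip_width: 0.0102
finger_force: 78.6
```

```bash

python3 -m crank '{"linear":[[0,0,-0.012],[-0.02,0,-0.012],[-0.04,0,-0.012],[-0.06,0,-0.014],[-0.068,0,-0.016]],"delta_rot":[[0,0,0],[0,0,0],[0,0,0],[0,0,0],[0,0,0]],"fingers":[-1,-1,-1,-1,-1]}'
python3 -m crank '{"linear":[[0,0,0],[0,0,0],[0,0,0]],"delta_rot":[[0,0,0],[0,0,0],[0,0,0]],"fingers":[-1,-1,-1]}'

```

```text
clock: 37.7
position: [0.5573, -0.0191, 0.1138]
tool_rot: [2.897, 0.0, 1.543]
force: [0.3, 0.5, -4.4]
grip_width: 0.0103
finger_force: 78.7
clock: 38.0
position: [0.5582, -0.019, 0.1139]
tool_rot: [2.897, 0.0, 1.542]
force: [-0.0, 0.6, -3.8]
grip_width: 0.0105
finger_force: 78.7
```

```bash

python3 -m crank '{"linear":[[-0.012,0,0],[-0.016,0,0],[-0.016,0,0]],"delta_rot":[[0,0,0],[0,0,0],[0,0,0]],"fingers":[-1,-1,-1]}'
python3 -m crank '{"linear":[[-0.004,0,0],[-0.004,0,0],[-0.004,0,0]],"delta_rot":[[0,0,0],[0,0,0],[0,0,0]],"fingers":[-1,-1,-1]}'
python3 -m crank '{"linear":[[-0.004,0,0],[-0.004,0,0],[-0.004,0,0]],"delta_rot":[[0,0,0],[0,0,0],[0,0,0]],"fingers":[-1,-1,-1]}'
python3 -m crank '{"linear":[[-0.004,0,0],[-0.004,0,0],[-0.004,0,0]],"delta_rot":[[0,0,0],[0,0,0],[0,0,0]],"fingers":[-1,-1,-1]}'

```

```text
clock: 38.3
position: [0.5539, -0.0191, 0.1139]
tool_rot: [2.897, 0.0, 1.542]
force: [0.2, 0.5, -3.7]
grip_width: 0.0106
finger_force: 78.8
clock: 38.6
position: [0.5536, -0.0191, 0.1141]
tool_rot: [2.896, -0.0, 1.542]
force: [4.3, -1.7, -1.8]
grip_width: 0.0106
finger_force: 78.7
clock: 38.9
position: [0.5533, -0.0191, 0.1145]
tool_rot: [2.894, -0.0, 1.542]
force: [9.0, -2.7, -1.6]
grip_width: 0.0106
finger_force: 78.7
clock: 39.2
position: [0.5531, -0.019, 0.1149]
tool_rot: [2.893, -0.001, 1.542]
force: [11.8, -2.6, -1.3]
grip_width: 0.0109
finger_force: 78.8
```

```bash

python3 -m crank '{"linear":[[0.018,0,0],[0.018,0,0]],"delta_rot":[[0,0,0],[0,0,0]],"fingers":[-1,-1]}'
python3 -m crank '{"linear":[[0.007,0,-0.014],[0.014,0,-0.027],[0.02,0,-0.04],[0.027,0,-0.054],[0.027,0,-0.054]],"delta_rot":[[0.002,0.067,0],[0.004,0.133,0],[0.006,0.2,0],[0.008,0.267,0],[0.008,0.267,0]],"fingers":[-1,-1,-1,-1,-1]}'

```

```text
clock: 39.4
position: [0.5554, -0.019, 0.1136]
tool_rot: [2.898, 0.0, 1.543]
force: [0.5, 0.9, -4.0]
grip_width: 0.0105
finger_force: 79.0
clock: 39.9
position: [0.5622, -0.0191, 0.0996]
tool_rot: [3.039, -0.001, 1.542]
force: [0.0, 0.2, -4.3]
grip_width: 0.0107
finger_force: 79.1
```

```bash

python3 -m crank '{"linear":[[0.004,0,-0.012],[0.008,0,-0.022],[0.01,0,-0.028],[0.01,0,-0.028]],"delta_rot":[[0.002,0.05,0],[0.004,0.1,0],[0.004,0.13,0],[0.004,0.13,0]],"fingers":[-1,-1,-1,-1]}'
python3 -m crank '{"linear":[[0.002,0,-0.007],[0.005,0,-0.015],[0.005,0,-0.015]],"delta_rot":[[0.001,0.035,0],[0.002,0.07,0],[0.002,0.07,0]],"fingers":[-1,-1,-1]}'

```

```text
clock: 40.3
position: [0.5646, -0.019, 0.093]
tool_rot: [3.105, -0.0, 1.542]
force: [0.1, 0.3, -3.4]
grip_width: 0.0103
finger_force: 79.0
clock: 40.6
position: [0.5663, -0.019, 0.0893]
tool_rot: [-3.141, -0.0, 1.542]
force: [1.0, -1.3, -3.2]
grip_width: 0.0108
finger_force: 79.2
```

```bash

python3 -m crank '{"linear":[[0,0,-0.003],[0,0,-0.003]],"delta_rot":[[0,0,0],[0,0,0]],"fingers":[-1,-1]}'
python3 -m crank '{"linear":[[0,0,0],[0,0,0],[0,0,0],[0,0,0]],"delta_rot":[[0,0,0],[0,0,0],[0,0,0],[0,0,0]],"fingers":[-0.2,-0.2,-0.2,-0.2]}'
python3 -m crank '{"linear":[[0,0,0.05],[0,0,0.15],[0,0,0.3],[0,0,0.45],[0,0,0.5]],"delta_rot":[[0,0,0],[0,0,0],[0,0,0],[0,0,0],[0,0,0]],"fingers":[-0.2,-0.2,-0.2,-0.2,-0.2]}'
python3 -m crank '{"linear":[[-0.1,-0.15,0],[-0.2,-0.3,0],[-0.3,-0.45,0],[-0.4,-0.6,0],[-0.4,-0.6,0]],"delta_rot":[[0,0,0],[0,0,0],[0,0,0],[0,0,0],[0,0,0]],"fingers":[-0.2,-0.2,-0.2,-0.2,-0.2]}'
python3 - <<'E'
from h import *
a=[]
for n in('scene','top'):
    f=shot(n); im=cv2.cvtColor(f['image'],cv2.COLOR_RGB2BGR)
    a.append(cv2.resize(im[150:280,190:370] if n=='scene' else im[150:280,130:330],(400,290),interpolation=cv2.INTER_CUBIC))
    b=im[150:280,200:440] if n=='scene' else im[150:280,130:330]
cv2.imwrite('pics/v4.png',np.hstack(a))
E
```

```text
clock: 40.8
position: [0.5662, -0.019, 0.0892]
tool_rot: [3.141, -0.0, 1.542]
force: [-1.0, -0.1, 4.1]
grip_width: 0.0111
finger_force: 80.2
clock: 41.2
position: [0.566, -0.019, 0.0888]
tool_rot: [3.141, -0.0, 1.542]
force: [0.2, -0.1, -0.1]
grip_width: 0.0343
finger_force: 0.0
clock: 41.7
position: [0.5672, -0.0188, 0.2182]
tool_rot: [3.137, -0.0, 1.543]
force: [1.1, -0.2, 0.3]
grip_width: 0.0342
finger_force: 0.0
clock: 42.2
position: [0.4626, -0.1741, 0.2141]
tool_rot: [-3.14, 0.002, 1.536]
force: [1.3, 1.3, -0.9]
grip_width: 0.0343
finger_force: 0.0
```

View pics/v4.png

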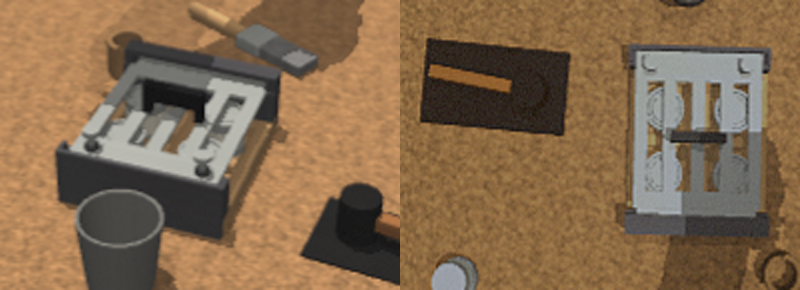

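Cover lies flat under the lip: pins up at panel (650,62) and (742,64), all tins under it. Now measuring the mallet and pins.

```bash
python3 - <<'E'
from h import *
f=dict(np.load('last_top.npz')); im=cv2.cvtColor(f['image'],cv2.COLOR_RGB2BGR)
g=im[165:215,138:218]; h=cv2.cvtColor(cv2.resize(g,None,fx=4,fy=4,interpolation=cv2.INTER_CUBIC),cv2.COLOR_BGR2HSV)
m=((h[...,1]>110)&(h[...,2]>70)).astype(np.uint8)
n,l,st,ce=cv2.connectedComponentsWithStats(m)
for i in range(1,n):
    x,y,w,hh,a=st[i]
    if a>300 and x>20 and y>5 and x+w<300:
        r=cv2.minAreaRect(np.argwhere(l==i)[:,::-1].astype(np.float32)); b=cv2.boxPoints(r)
        print(a,r,[onz(f,(p[0]+.5)/4-.5+138,(p[1]+.5)/4-.5+165,.038)[:2].round(4) for p in b])
for p in [(250,62),(342,64)]: print('pin',onz(f,130+(p[0]+.5)/2-.5,150+(p[1]+.5)/290*130-.5,.086))
E
python3 -m crank '{"linear":[[0.06,0.14,0],[0.12,0.28,0],[0.18,0.42,0],[0.24,0.56,0],[0.3,0.7,0]],"delta_rot":[[0,0,0],[0,0,-0.1],[0,0,-0.2],[0,0,-0.27],[0,0,-0.27]],"fingers":[-0.2,-0.2,-0.2,-0.2,-0.2]}'
python3 -m crank '{"linear":[[0.06,0.14,0],[0.12,0.28,0],[0.18,0.42,0],[0.24,0.56,0],[0.36,0.9,0]],"delta_rot":[[0,0,0],[0,0,0],[0,0,0],[0,0,0],[0,0,0]],"fingers":[-0.2,-0.2,-0.2,-0.2,-0.2]}'
python3 -m crank '{"linear":[[0,0,0],[0,0,0],[0,0,0]],"delta_rot":[[0,0,0],[0,0,0],[0,0,0]],"fingers":[-0.2,-0.2,-0.2]}'
```

```text
4140 ((107.71961212158203, 80.10208892822266), (168.17347717285156, 26.082321166992188), 10.459909439086914) [array([0.6385, 0.3259]), array([0.6549, 0.3229]), array([0.6351, 0.2182]), array([0.6186, 0.2212])]
pin [0.64849581 0.03986053 0.086     ]
pin [ 0.64594504 -0.07400065  0.086     ]
clock: 42.8
position: [0.5416, 0.0091, 0.2141]
tool_rot: [3.141, -0.001, 1.402]
force: [-0.4, 0.1, -0.4]
grip_width: 0.0342
finger_force: 0.0
clock: 43.3
position: [0.618, 0.1949, 0.214]
tool_rot: [3.142, 0.0, 1.401]
force: [0.9, -0.9, 0.5]
grip_width: 0.0342
finger_force: 0.0
clock: 43.6
position: [0.6173, 0.1932, 0.2137]
tool_rot: [-3.141, 0.0, 1.402]
force: [0.3, -0.5, -0.1]
grip_width: 0.0344
finger_force: 0.0
```

```bash

python3 -m crank '{"linear":[[0.058,0.15,0],[0.058,0.21,-0.15],[0.058,0.21,-0.3],[0.058,0.21,-0.495],[0.058,0.21,-0.495]],"delta_rot":[[0,0,-0.035],[0,0,-0.035],[0,0,-0.035],[0,0,-0.035],[0,0,-0.035]],"fingers":[-0.1,-0.1,-0.1,-0.1,-0.1]}'
python3 -m crank '{"linear":[[0,0,0],[0,0,0]],"delta_rot":[[0,0,0],[0,0,0]],"fingers":[-0.1,-0.1]}'
```

```text
clock: 44.1
position: [0.6292, 0.2433, 0.0846]
tool_rot: [-3.135, 0.005, 1.382]
force: [-1.0, -0.5, -0.8]
grip_width: 0.0387
finger_force: 0.0
clock: 44.3
position: [0.6334, 0.2458, 0.093]
tool_rot: [3.139, -0.002, 1.382]
force: [-0.3, 0.3, 0.2]
grip_width: 0.0389
finger_force: 0.0
```

```bash

python3 -m crank '{"linear":[[-0.006,0,-0.08],[-0.006,0,-0.16],[-0.006,0,-0.22],[-0.006,0,-0.26],[-0.006,0,-0.26]],"delta_rot":[[0,0,0],[0,0,0],[0,0,0],[0,0,0],[0,0,0]],"fingers":[-0.1,-0.1,-0.1,-0.1,-0.1]}'
python3 -m crank '{"linear":[[0,0,0],[0,0,0],[0,0,0],[0,0,0],[0,0,0]],"delta_rot":[[0,0,0],[0,0,0],[0,0,0],[0,0,0],[0,0,0]],"fingers":[-1,-1,-1,-1,-1]}' 100
python3 -m crank '{"linear":[[0,0,0],[0,0,0],[0,0,0.1],[0,0,0.25],[0,0,0.4]],"delta_rot":[[0,0,0],[0,0,0],[0,0,0],[0,0,0],[0,0,0]],"fingers":[-1,-1,-1,-1,-1]}'
python3 -m crank '{"linear":[[0,0,0],[0,0,0]],"delta_rot":[[0,0,0],[0,0,0]],"fingers":[-1,-1]}'
```

```text
clock: 44.8
position: [0.6305, 0.2455, 0.0248]
tool_rot: [-3.141, 0.0, 1.383]
force: [0.1, 0.3, 0.4]
grip_width: 0.0383
finger_force: 0.0
clock: 45.3
position: [0.6312, 0.2459, 0.0262]
tool_rot: [3.14, -0.001, 1.383]
force: [-0.4, 0.1, 7.1]
grip_width: 0.014
finger_force: 97.1
clock: 45.8
position: [0.6303, 0.2455, 0.1263]
tool_rot: [-3.141, 0.0, 1.383]
force: [0.3, 0.0, -2.3]
grip_width: 0.0146
finger_force: 97.5
clock: 46.0
position: [0.6309, 0.2456, 0.1258]
tool_rot: [3.14, -0.001, 1.383]
force: [0.5, 0.0, -3.4]
grip_width: 0.0146
finger_force: 97.9
```

```bash

python3 -m crank '{"linear":[[0.03,-0.12,0.06],[0.06,-0.26,0.06],[0.09,-0.4,0.06],[0.111,-0.55,0.06],[0.111,-0.63,0.06]],"delta_rot":[[0,0,0],[0,0,0],[0,0,0],[0,0,0],[0,0,0]],"fingers":[-1,-1,-1,-1,-1]}'
python3 -m crank '{"linear":[[0,0,0],[0,0,0],[0,0,0]],"delta_rot":[[0,0,0],[0,0,0],[0,0,0]],"fingers":[-1,-1,-1]}'
python3 - <<'E'
from h import *
f=shot('scene'); im=cv2.cvtColor(f['image'],cv2.COLOR_RGB2BGR)
a=cv2.resize(im[130:280,190:390],None,fx=3,fy=3,interpolation=cv2.INTER_CUBIC)
cv2.imwrite('pics/v5.png',a)
E
```

```text
clock: 46.5
position: [0.6583, 0.0838, 0.1382]
tool_rot: [-3.14, 0.002, 1.38]
force: [0.3, -0.3, -2.3]
grip_width: 0.0145
finger_force: 97.7
clock: 46.8
position: [0.6579, 0.0893, 0.1393]
tool_rot: [-3.14, -0.001, 1.384]
force: [-0.4, 0.7, -2.6]
grip_width: 0.0144
finger_force: 97.7
```

View pics/v5.png

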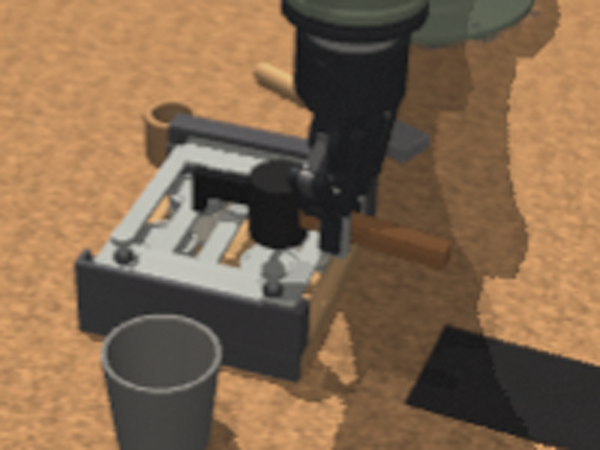

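The mallet hangs over the left pin: head bottom ≈(277,236), pin head ≈(275,263), right pin ≈(123,252). Checking these by rays.

```bash
python3 - <<'E'
from h import *
f=dict(np.load('last_scene.npz'))
P=lambda x,y,z:onz(f,190+(x+.5)/3-.5,130+(y+.5)/3-.5,z).round(4)
print('pinL',P(275,261,.085),'pinR',P(124,248,.085),'head top',P(276,175,.167),'bottom',P(277,232,.117))
print(proj(f,(.65,.039,.086))*3-[570,390],proj(f,(.6474,-.0814,.086))*3-[570,390])
E
```

```text
pinL [0.6432 0.0375 0.085 ] pinR [ 0.6642 -0.0736  0.085 ] head top [0.652  0.0386 0.167 ] bottom [0.6505 0.0403 0.117 ]
[273.36912004 264.56713942] [121.39593797 231.37419077]
```

```bash

python3 -m crank '{"linear":[[0,0,-0.05],[0,0,-0.1],[0,0,-0.12],[0,0,-0.13],[0,0,-0.14]],"delta_rot":[[0,0,0],[0,0,0],[0,0,0],[0,0,0],[0,0,0]],"fingers":[-1,-1,-1,-1,-1]}'
python3 -m crank '{"linear":[[0,0,-0.01],[0,0,-0.02],[0,0,-0.028],[0,0,-0.036],[0,0,-0.036]],"delta_rot":[[0,0,0],[0,0,0],[0,0,0],[0,0,0],[0,0,0]],"fingers":[-1,-1,-1,-1,-1]}'
python3 -m crank '{"linear":[[0,0,-0.008],[0,0,-0.012],[0,0,-0.012]],"delta_rot":[[0,0,0],[0,0,0],[0,0,0]],"fingers":[-1,-1,-1]}'
```

```text
clock: 47.35
position: [0.6583, 0.0883, 0.1049]
tool_rot: [-3.141, -0.0, 1.383]
force: [-2.3, 1.1, 2.5]
grip_width: 0.0144
finger_force: 98.4
clock: 47.85
position: [0.6585, 0.0882, 0.096]
tool_rot: [3.141, -0.0, 1.383]
force: [-0.7, 1.8, 2.6]
grip_width: 0.0145
finger_force: 98.7
clock: 48.15
position: [0.6593, 0.0888, 0.0945]
tool_rot: [3.139, -0.002, 1.383]
force: [-4.4, 4.2, 18.5]
grip_width: 0.0147
finger_force: 101.1
```

```bash

python3 -m crank '{"linear":[[0,0,0.08],[0,0,0.16],[-0.01,-0.1,0.18],[-0.01,-0.25,0.18],[-0.01,-0.4,0.18]],"delta_rot":[[0,0,0],[0,0,0],[0,0,0],[0,0,0],[0,0,0]],"fingers":[-1,-1,-1,-1,-1]}'
python3 -m crank '{"linear":[[0,-0.08,0],[0,-0.08,0],[0,-0.08,0],[0,-0.08,0]],"delta_rot":[[0,0,0],[0,0,0],[0,0,0],[0,0,0]],"fingers":[-1,-1,-1,-1]}'
```

```text
clock: 48.65
position: [0.6559, -0.013, 0.1382]
tool_rot: [3.141, -0.0, 1.384]
force: [0.7, -0.8, -2.7]
grip_width: 0.0145
finger_force: 98.1
clock: 49.05
position: [0.6559, -0.0308, 0.138]
tool_rot: [-3.142, -0.001, 1.384]
force: [0.5, -0.2, -3.2]
grip_width: 0.0143
finger_force: 98.2
```

```bash

python3 -m crank '{"linear":[[0,0,-0.05],[0,0,-0.1],[0,0,-0.12],[0,0,-0.13],[0,0,-0.14]],"delta_rot":[[0,0,0],[0,0,0],[0,0,0],[0,0,0],[0,0,0]],"fingers":[-1,-1,-1,-1,-1]}'
python3 -m crank '{"linear":[[0,0,-0.01],[0,0,-0.02],[0,0,-0.026],[0,0,-0.034],[0,0,-0.034]],"delta_rot":[[0,0,0],[0,0,0],[0,0,0],[0,0,0],[0,0,0]],"fingers":[-1,-1,-1,-1,-1]}'
python3 -m crank '{"linear":[[0,0,-0.008],[0,0,-0.01],[0,0,-0.01]],"delta_rot":[[0,0,0],[0,0,0],[0,0,0]],"fingers":[-1,-1,-1]}'
```

```text
clock: 49.55
position: [0.6559, -0.0316, 0.1029]
tool_rot: [-3.141, -0.0, 1.383]
force: [-1.0, 1.5, 1.6]
grip_width: 0.0144
finger_force: 98.8
clock: 50.05
position: [0.6562, -0.0316, 0.095]
tool_rot: [3.141, -0.001, 1.383]
force: [-2.6, 3.5, 10.5]
grip_width: 0.0144
finger_force: 100.0
clock: 50.35
position: [0.6567, -0.0312, 0.0936]
tool_rot: [3.14, -0.001, 1.383]
force: [-5.6, 6.0, 22.0]
grip_width: 0.0141
finger_force: 102.1
```

```bash

python3 -m crank '{"linear":[[0,0,0.08],[0,0,0.16],[0,0,0.24],[-0.01,0.15,0.24],[-0.02,0.3,0.24]],"delta_rot":[[0,0,0],[0,0,0],[0,0,0],[0,0,0],[0,0,0]],"fingers":[-1,-1,-1,-1,-1]}'
python3 -m crank '{"linear":[[-0.02,0.18,0],[-0.04,0.36,0],[-0.06,0.54,0],[-0.08,0.7,0],[-0.08,0.8,0]],"delta_rot":[[0,0,0],[0,0,0],[0,0,0],[0,0,0],[0,0,0]],"fingers":[-1,-1,-1,-1,-1]}'
python3 -m crank '{"linear":[[0,0,-0.1],[0,0,-0.2],[0,0,-0.3],[0,0,-0.3],[0,0,-0.3]],"delta_rot":[[0,0,0],[0,0,0],[0,0,0],[0,0,0],[0,0,0]],"fingers":[-1,-1,-1,-1,-1]}'
```

```text
clock: 50.85
position: [0.6512, 0.0425, 0.1525]
tool_rot: [3.14, 0.0, 1.38]
force: [0.4, 1.7, -2.5]
grip_width: 0.0149
finger_force: 98.5
clock: 51.35
position: [0.6297, 0.2468, 0.1519]
tool_rot: [-3.141, -0.001, 1.386]
force: [0.2, -0.2, -2.7]
grip_width: 0.0144
finger_force: 98.4
clock: 51.85
position: [0.631, 0.243, 0.0773]
tool_rot: [-3.141, -0.0, 1.383]
force: [0.3, -0.4, -1.5]
grip_width: 0.0141
finger_force: 98.1
```

```bash

python3 -m crank '{"linear":[[0,0.01,-0.08],[0,0.01,-0.14],[0,0.01,-0.18],[0,0.01,-0.196],[0,0.01,-0.196]],"delta_rot":[[0,0,0],[0,0,0],[0,0,0],[0,0,0],[0,0,0]],"fingers":[-1,-1,-1,-1,-1]}'
python3 -m crank '{"linear":[[0,0,-0.004],[0,0,-0.008],[0,0,-0.008]],"delta_rot":[[0,0,0],[0,0,0],[0,0,0]],"fingers":[-1,-1,-1]}'
```

```text
clock: 52.35
position: [0.6306, 0.2455, 0.0274]
tool_rot: [-3.141, 0.0, 1.383]
force: [0.2, 0.2, -2.3]
grip_width: 0.0142
finger_force: 98.5
clock: 52.65
position: [0.6311, 0.2456, 0.0264]
tool_rot: [3.141, -0.0, 1.383]
force: [-0.5, -0.5, -3.1]
grip_width: 0.0144
finger_force: 98.5
```

```bash

python3 -m crank '{"linear":[[0,0,-0.003],[0,0,-0.003]],"delta_rot":[[0,0,0],[0,0,0]],"fingers":[-1,-1]}'
python3 -m crank '{"linear":[[0,0,0],[0,0,0],[0,0,0],[0,0,0],[0,0,0]],"delta_rot":[[0,0,0],[0,0,0],[0,0,0],[0,0,0],[0,0,0]],"fingers":[-0.4,-0.2,-0.1,-0.1,-0.1]}'
python3 -m crank '{"linear":[[0,0,0.03],[0,0,0.15],[0,0,0.35],[0,0,0.55],[0,0,0.6]],"delta_rot":[[0,0,0],[0,0,0],[0,0,0],[0,0,0],[0,0,0]],"fingers":[-0.1,-0.1,-0.1,-0.1,-0.1]}'
python3 -m crank '{"linear":[[-0.2,0,0],[-0.4,0.1,0],[-0.6,0.2,0],[-0.8,0.3,0],[-0.8,0.4,0]],"delta_rot":[[0,0,0],[0,0,0],[0,0,0],[0,0,0],[0,0,0]],"fingers":[-0.1,-0.1,-0.1,-0.1,-0.1]}'
python3 - <<'E'
from h import *
a=[]
for n in('scene','top'):
    f=shot(n); im=cv2.cvtColor(f['image'],cv2.COLOR_RGB2BGR)
    a.append(cv2.resize(im[150:290,190:430] if n=='scene' else im[150:290,120:340],None,fx=(400/240 if n=='scene' else 400/220),fy=400/240,interpolation=cv2.INTER_CUBIC))
cv2.imwrite('pics/v6.png',np.hstack([cv2.resize(x,(400,300)) for x in a]))
E
```

```text
clock: 52.85
position: [0.6311, 0.2457, 0.0256]
tool_rot: [3.141, -0.001, 1.383]
force: [-0.5, 0.2, 0.9]
grip_width: 0.0145
finger_force: 99.0
clock: 53.35
position: [0.6309, 0.2456, 0.0253]
tool_rot: [-3.142, -0.0, 1.383]
force: [-0.5, 0.3, 1.0]
grip_width: 0.0383
finger_force: 0.0
clock: 53.85
position: [0.6327, 0.2466, 0.1817]
tool_rot: [3.136, -0.005, 1.383]
force: [1.3, 0.5, 0.4]
grip_width: 0.0385
finger_force: 0.0
clock: 54.35
position: [0.4275, 0.3454, 0.176]
tool_rot: [-3.142, 0.001, 1.384]
force: [2.0, -0.8, 0.3]
grip_width: 0.0387
finger_force: 0.0
```

View pics/v6.png

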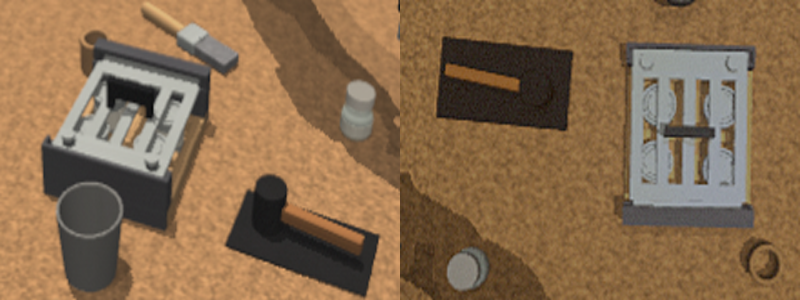

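Final view: the cover is flat with both pins low at (68,140) and (152,162), the mallet stands on its mat at (270,205), and the tape and jar are clear. Handing in.

```bash
python3 -c "
from workcell import bot; print(bot.job_done())"
```

```text
the job is handed in; nothing more can be done
None
```

I handed the job in at about 54 s of robot time, without getting a verdict back. The tape is on the bench clear of the carrier, all four tins are in pockets, and the cover is hooked in flat. Both pins are driven to a firm stop (18–22 N), and the mallet stands on its mat with the gripper clear.

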